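Fit the retaining clip on the tape holder's spindle with the clip pliers

ROBOT

A 6-joint arm with a two-finger parallel gripper is mounted at the origin on the work surface; the furniture and walls round the work are solid. World frame = base frame: x ahead of the robot, y to its left, z up, the work surface at z = 0. Lengths are in m, angles in degrees, forces in N, time in s.
With the tool pointing down it reaches from about 0.35 to 0.925 m from the base axis. Payload 6.4 kg.
Tool frame: the origin (TCP) lies between the finger pads; the fingertips stand 19 mm ahead of it and the grasp point (between the pads) is the TCP; x points along the fingers, y is the direction in which the jaws open and shut, and the axes are right-handed (so a half turn about x gives the same grasp; the last joint's range is limited). The gripper opens to 94 mm and grips with 3 to 60 N. Pads are 16 mm wide; open, the fingers measure 119 mm over their backs; the gripper's body (75 mm by 177 mm) begins 78 mm behind the grasp point.
Start: joints at [-73.688, 14.043, 89.255, -0, 76.702, -9.975], TCP at [0.288, -0.583, 0.224] pointing down, gripper open.
Joint ranges: [-179.41, 179.41], [-58.25, 129.5], [7.25, 145.43], [-54.29, 234.29], [11.92, 165.04], [-157.13, 157.13]. Speed limits (degrees/s): [147.25, 147.25, 180, 180, 180, 180].

INTERFACE

Orientations are given as [roll, pitch, yaw] about the fixed x, y, z axes, in that order (R = Rz(yaw) Ry(pitch) Rx(roll)).
In Python, from plant import arm, read_camera, camera_model, finish_job, look_for, regions_of, tip_of gives the robot as it stands.
- The arm moves only by the tool arm_command, never from a script. Its argument "targets" is a list of rows, each a list of 7 numbers: the opening, from 0 (shut) to 1 (fully open), then the shift along the tool's x, y, z in mm, then the turn, a rotation vector about the tool's x, y, z in rad. In form: [[jaw, x, y, z, rx, ry, rz], ...]. A call has exactly 10 rows; each row is the pose to reach, as a shift and turn from the pose commanded when the call began, along the tool's axes at that moment; what a row does not reach only later rows make up. A row lasts 1/12 s, in which the tool goes at most 41.7 mm and 7.16 degrees, less where a joint would pass 70% of its speed; a pose out of reach is approached as far as the arm can. A call with a gripper value outside its range is refused whole. The fingers move at their own pace and stop on an object; "newtons" is the grip in N (left out, the last holds). Time passes only in rows, so rows that repeat a pose let the fingers close, or fill a call up. It gives the time, the measured TCP pose, the force and the opening at its end, in the units of the state.
- arm.state(): the state, without advancing time (a new reading comes with each control period).
- read_camera(name): name is "side" or "top"; returns the picture (480x640x3 uint8, red, green, blue); there is no depth.
- camera_model(name): a dict with "camera_matrix" (3x3 intrinsics, pixels), "rvec" (rotation vector, rad) and "tvec" (3), from world to camera coordinates, as OpenCV has them. Camera axes: x right, y down, z forward; pixel columns grow to the right and rows downward; lengths in m; the calibration is good to about 2 mm. A picture is of the moment at which its call begins. camera_model takes no time and is no camera call.
- finish_job(): hands the job in, once; it reports no verdict.
Trained networks look in the newest picture that a camera, given by its name, has taken for a name from the list of things; names that differ only in an ending like _2 or _b are one class to them, and where a whole thing is asked for, a point or a joint stands for the part that bears it (a point fixed in the world has none). Each returns a list of dicts, best first, with "p" (0 to 1); they miss things now and then, are a little off and sometimes report something else, mostly with a low value. They report only what shows in the picture. A call takes as long as a camera call.
- look_for(thing, camera): "rect" ([left, top, right, bottom] in pixels, round what is visible of it).
- regions_of(thing, camera): "region" (480x640 bool, what is visible of it) and "rect" ([left, top, right, bottom] in pixels, round what is visible of it).
- tip_of(thing, camera): "position" ([column, row] in pixels: a listed point, or the origin of a listed thing).
The state is a dict: "t": time; "joint_positions": joint angles; "qvel": joint speeds; "effort": joint torques, N m; "tool_pos": TCP position; "tool_rot": TCP orientation; "ft_force": force on the tool from outside, world axes, zero at the start; "moment": the same for the moment, N m; "finger_gap": finger opening in m.
Only numpy, scipy, OpenCV 4.12 (cv2) and the standard library are available. Lean on these libraries where they do the work, as an engineer would, in place of code of your own. Each camera call takes 0.05 s, during which the arm holds its last target.

TASK

Fit the brass retaining clip that keeps the tape roll on its upright spindle. Take the clip pliers by their black grips, squeeze them to their stop so that the clip on their pins is spread, lift it straight off the stand, lower it over the spindle head and press the sprung plate gently down with it (never more than 20 N) until the clip is below the head, then ease the grips apart so that it closes into the groove under the head and keeps the plate held down. Draw the pins out upwards, hang the pliers back upright by their pivot bolt in the slot of the stand, and leave the mug alone.

Things in the scene. Friction and masses are not known exactly. Their poses are not given: they have to be found in the camera images.
- pliers_grip (a point): Clip pliers upright in the grey stand, jaws down, two black rubber grips up, 0.16 kg. Point midway between the grips, half-way up them. x to the clip, y from grip to grip (squeeze along y), z up. Grips 18 mm wide in x, 54 mm tall, 56 mm apart over their outsides here (61 at the top). Below it: pivot 60 mm, pins' shoulders 138, clip's underside 150. Pins 10 mm behind (-x), clip's axis 9.5 ahead.
- pliers_bolt (a point): Underside of the pliers' pivot bolt (square neck 9 mm thick, round head 16 mm across behind it), 64.5 mm below and 22 mm behind pliers_grip. Its z axis is the pliers' long axis (up when upright).
- pliers_half (a joint): Angle of the sprung pliers, rad: 0 open, 0.33 at their stop (about 36 mm over the grips). Squeezing takes 9 N, 16 N at the stop, 40 N does no harm; eased, they press outwards on the gripper with 9 N. Spread pins hook under the ears' outer walls. Above 0.1 the pins hold the clip open, at 0.03 to 0.06 they are free and draw out upwards (10 mm). The pins sink 2 mm as the pliers open: follow upwards.
- clip: Brass retaining clip lying flat, 47 x 37 mm, 5 mm thick, 36 g: back piece and two sprung arms with ears 12 mm tall, in which the pliers' pins stand. Origin on its axis at the underside; x to its closed back, ears and gap at -x, pins 19.5 mm from the axis. Bore 24 mm, about 30 spread. It may hang up to 3 mm low on the spread pins; up to 6 N push it up against their shoulders.
- clip_arm_l (a joint): Opening of the clip's sprung arm on its +y side, rad: 0 closed, about 0.27 spread by the squeezed pliers; 0.25 passes the spindle head.
- clip_arm_r (a joint): The same for the clip's arm on its -y side.
- spindle_axis (a point): On the axis of the tape holder's upright steel spindle, level with the resting top of its aluminium plate at the spindle's LOWEST setting. Spindle, plate and head stand 0 to 10 mm higher than that: not measured, feel for it. The head, 28.4 mm across with a 4 mm chamfer on top, reaches from 2.5 to 14.5 mm above the plate's resting top; the groove below it is 23 mm across.
- press_plate (a joint): How far the round plate (72 mm across, 5 mm thick) is pushed down the spindle, m: 0 at rest, 0.007 at its stop. Its spring takes 2 N to start and 1.1 N more per mm. The clip fits under the head once the plate is at least 2.5 mm down; 4 to 6 mm (6 to 8.5 N) is right. A clip in the groove keeps it about 2.4 mm down.
- tape_holder: Tape holder: black base 116 mm square with a tan roll of tape 92 mm across, spindle and plate; origin under the base on the spindle's axis. Fixed.
- stand_notch (a point): Floor of the slot in the upright wall of the grey stand, mid-wall, 115 mm above the desk. The wall is 6 mm thick, square to x, its top 142 mm above the desk; the slot runs through it along x, is 12 mm wide and widens upwards. The bolt's neck hangs in it, its round head behind the wall (-x). x points to the clip's seat.
- plier_stand: Grey stand of the pliers, base 94 x 84 mm, fixed; origin under its base, x from the wall to the clip's seat. The seat is 30 mm above the desk, its middle 7 mm ahead of the origin. Lift the pliers 120 mm straight up, so that the pins clear the wall, before moving sideways; come back the same way.
- mug: White coffee mug at the back left, 82 mm across, 94 mm tall, origin under its middle; a bystander.

How it is judged (in metres and radians):
On the way, in this order (a step that is already met when the one before it is completed fails the run):
1. the clip, spread on the pliers, has been lifted off the stand (value of joint each of clip_arm_l, clip_arm_r above 0.18 rad and distance of clip from where it was at the start of the episode above 0.04 m), for 0.2 s.
2. the clip has closed in the groove (value of joint each of clip_arm_l, clip_arm_r below 0.11 rad and value of joint press_plate above 0.0017 m and horizontal distance between clip and spindle_axis below 0.004 m), for 0.2 s.
At the end, for the whole second after the job is handed in: The clip lies level and at rest in the groove, closed (both arms within 0.11 rad), its axis within 4 mm of the spindle's, and holds the plate at least 1.7 mm down; the pliers hang upright (within 0.25 rad) in the stand with the bolt within 6 mm of the slot's floor (all of step 2 and angle between clip's own z axis and vertical below 0.12 rad and linear speed of clip below 0.02 m/s and distance between pliers_bolt and stand_notch below 0.006 m and angle between pliers_bolt's own z axis and vertical below 0.25 rad); the robot touches nothing.
It fails at once if the clip is pressed against the tape holder with more than 20 N (contact force between clip and tape_holder above 20 N).
It fails at once if the mug is pushed more than 20 mm (distance of mug from where it was at the start of the episode above 0.02 m).
It also fails if it takes over 61 s, if anything falls off the work surface, if the arm or the gripper's body presses on something with over 40 N, if the wrist force passes 120 N, or if a joint passes its speed limit or range.

## Working session

There is one attempt and no reset: what is moved stays moved. The work goes in short steps, Python scripts to look and compute and a tool call to move; the robot and the scene stay as the last step left them, time stands still between calls to the robot, and variables do not carry over. Pictures are saved under pics/ and viewed, and the job is handed in when it is done.

Besides the shell and the picture viewer there is one more tool, called after ">>>" by a JSON object that holds its "api" and its "payload". arm_command: Moves the arm, as the interface text tells. Its arguments: {"type":"object","properties":{"targets":{"type":"array"},"newtons":{"type":"number"}},"required":["targets"]}

```bash
ls; mkdir -p pics; cat > h.py <<'E'
import numpy as np, cv2
from plant import *
def cam(n):
    m=camera_model(n);K=np.array(m["camera_matrix"],float);R=cv2.Rodrigues(np.array(m["rvec"],float))[0];t=np.array(m["tvec"],float).ravel()
    return K,R,t
def ray(n,px):
    K,R,t=cam(n);d=R.T@np.linalg.solve(K,[px[0],px[1],1.]);return -R.T@t,d/np.linalg.norm(d)
def atz(n,px,z):
    o,d=ray(n,px);return o+d*(z-o[2])/d[2]
def tri(a,b):
    o1,d1=ray("side",a);o2,d2=ray("top",b)
    A=np.array([d1,-d2]).T;s=np.linalg.lstsq(A,o2-o1,rcond=None)[0]
    p,q=o1+s[0]*d1,o2+s[1]*d2
    return (p+q)/2,np.linalg.norm(p-q)
def proj(n,p):
    K,R,t=cam(n);c=K@(R@np.array(p,float)+t);return c[:2]/c[2]
def snap(n,f):
    im=read_camera(n);cv2.imwrite("pics/"+f,im[:,:,::-1]);return im
E
python3 - <<'E'
from h import *
np.set_printoptions(precision=4,suppress=True)
for n in("side","top"):
    snap(n,n+"0.png");K,R,t=cam(n);print(n,K[0,0],-R.T@t,R[2])
r={}
for th in["pliers_grip","pliers_bolt","clip","spindle_axis","stand_notch","plier_stand","tape_holder","mug"]:
    for n in("side","top"):
        x=tip_of(th,n); r[th,n]=x[0]["position"] if x else None
        print(th,n,[(np.round(k["position"],1),round(k["p"],2)) for k in x[:2]])
    if r[th,"side"] is not None and r[th,"top"] is not None: print(*tri(r[th,"side"],r[th,"top"]))
s=arm.state();print(s)
E
```

```text
pics
side 602.6113718866101 [0.2604 0.907  0.5719] [ 0.3195 -0.7775 -0.5416]
top 489.18502055358306 [0.434  0.2264 0.9747] [ 0.1081  0.0152 -0.994 ]
pliers_grip side [(array([343.5, 235.5]), 0.77)]
pliers_grip top [(array([256.8, 271.3]), 0.89)]
[0.4781 0.335  0.1829] 0.002278603961588511
pliers_bolt side [(array([355.4, 284.9]), 0.68)]
pliers_bolt top [(array([263.5, 281.9]), 0.58)]
[0.4623 0.3327 0.1118] 0.004340982894647881
clip side [(array([328.8, 326.4]), 0.65)]
clip top [(array([271.2, 272.2]), 0.44)]
[0.4909 0.3302 0.03  ] 0.010658839669759565
spindle_axis side [(array([367.6, 239.3]), 0.74)]
spindle_axis top [(array([363.1, 258. ]), 0.6), (array([267.1, 272.6]), 0.22)]
[0.507  0.1526 0.062 ] 0.002785202460240373
stand_notch side [(array([354.6, 283.8]), 0.74), (array([366.4, 236.7]), 0.23)]
stand_notch top [(array([259.5, 284.5]), 0.93), (array([365.6, 258.6]), 0.4)]
[0.4593 0.3393 0.1188] 0.0008714799378623134
plier_stand side [(array([337.9, 343.1]), 0.7)]
plier_stand top [(array([268.1, 271.7]), 0.83)]
[0.4845 0.3359 0.0085] 0.007347681597817398
tape_holder side [(array([367.7, 271.2]), 0.65)]
tape_holder top [(array([363.5, 260.1]), 0.97)]
[ 0.5071  0.1464 -0.0034] 0.004845412138898599
mug side [(array([255.2, 324.7]), 0.91), (array([329.6, 328. ]), 0.3)]
mug top [(array([267.4, 209.7]), 0.64)]
[ 0.611   0.338  -0.0002] 0.006514943425783655
{'t': 0.9, 'joint_positions': array([-73.6897,  14.0416,  89.2549,   0.0015,  76.7003,  -9.978 ]), 'qvel': array([-0.0204,  0.0218,  0.026 ,  0.041 , -0.0733,  0.1005]), 'effort': array([ -0.0003, -41.5833, -31.4879,   0.0684,   0.0288,  -0.    ]), 'tool_pos': array([ 0.2879, -0.5828,  0.2245]), 'tool_rot': array([105.7588,  89.9965, -47.9532]), 'ft_force': array([ 0.1566, -0.4928, -0.0212]), 'moment': array([-0.027 , -0.0009, -0.0096]), 'finger_gap': 0.09429793198553904}
```

View pics/side0.png

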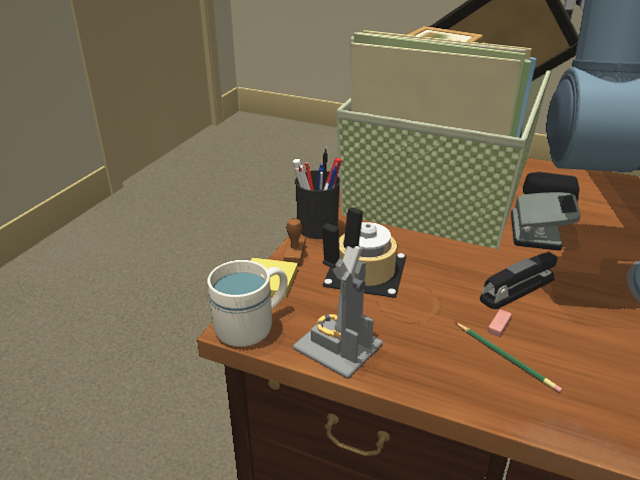

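View pics/top0.png

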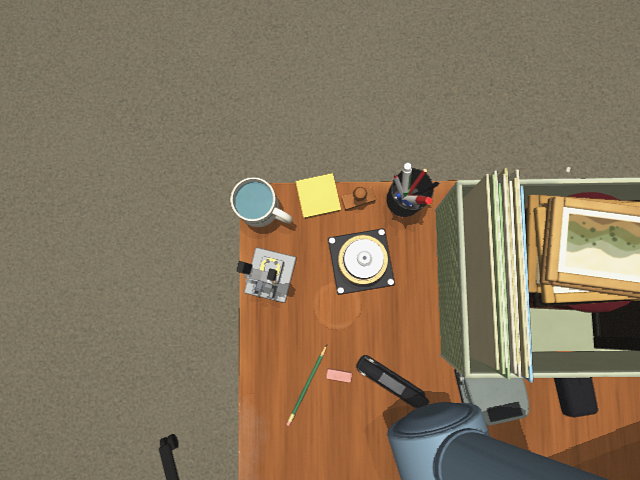

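```bash
python3 - <<'E'
import cv2
a=cv2.imread("pics/top0.png");cv2.imwrite("pics/t1.png",cv2.resize(a[225:325,220:320],None,fx=6,fy=6,interpolation=cv2.INTER_CUBIC))
cv2.imwrite("pics/t2.png",cv2.resize(a[210:310,312:412],None,fx=6,fy=6,interpolation=cv2.INTER_CUBIC))
a=cv2.imread("pics/side0.png");cv2.imwrite("pics/s1.png",cv2.resize(a[200:385,280:420],None,fx=4,fy=3.2,interpolation=cv2.INTER_CUBIC))
E
```

```text
(no output)
```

View pics/t1.png

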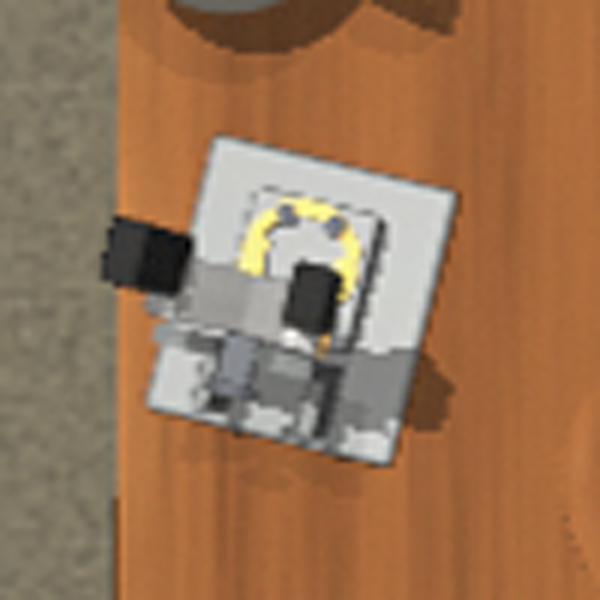

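View pics/t2.png

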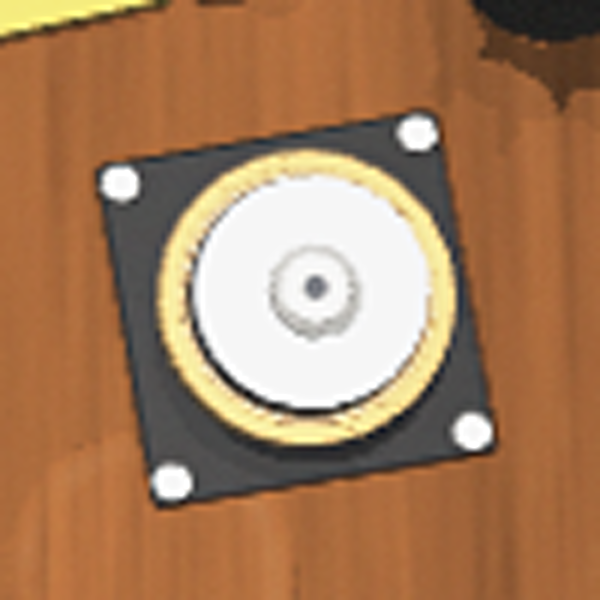

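View pics/s1.png

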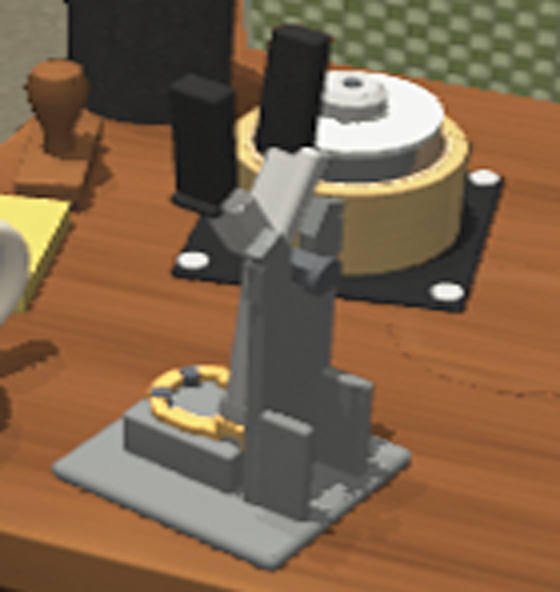

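```bash
python3 - <<'E'
from h import *
np.set_printoptions(precision=4,suppress=True)
c=np.array([(218,137),(457,190),(390,465),(150,407)])/6-0.5+[220,225]+[0.08*5,0.08*5]
for z in(0.004,0.008):
    P=np.array([atz("top",p,z) for p in c]);print(P.mean(0),[np.linalg.norm(P[i]-P[i-1]) for i in range(4)])
    d=P[1]-P[0];print("yaw from -y edge",np.degrees(np.arctan2(d[0],-d[1])), [np.degrees(np.arctan2(e[1],e[0])) for e in(P[0]-P[3],P[1]-P[2])],np.degrees(np.arctan2((P[2]-P[3])[0],-(P[2]-P[3])[1])))
b=np.array([(97,163),(440,108),(497,452),(155,508)])/6-0.1+[312,210]
P=np.array([atz("top",p,0.008) for p in b]);print(P.mean(0),[np.linalg.norm(P[i]-P[i-1]) for i in range(4)])
h=np.array([315,288])/6-.1+[312,210]
for z in(.072,.080,.088): print(atz("top",h,z),proj("side",atz("top",h,z)))
print("hole side", 280+352/4-.1,200+82/3.2-.1)
# box / pen heights: side
print("box paper top corner", atz("top",(495,178),0.2),atz("top",(490,375),0.2),atz("top",(442,370),0.15))
E
```

```text
[0.4822 0.3327 0.004 ] [np.float64(0.09205649615778427), np.float64(0.08175611795026745), np.float64(0.09327532454561144), np.float64(0.0816826412395879)]
yaw from -y edge -13.287330167497167 [np.float64(-14.069977132690768), np.float64(-14.110465315062639)] -14.14157376436705
[0.482  0.3322 0.008 ] [np.float64(0.09167717308179557), np.float64(0.0814192380619798), np.float64(0.09289097923053616), np.float64(0.0813460641155056)]
yaw from -y edge -13.287330167497208 [np.float64(-14.069977132690738), np.float64(-14.110465315062624)] -14.141573764367068
[0.5068 0.1521 0.008 ] [np.float64(0.11543704132644536), np.float64(0.11528258293982326), np.float64(0.11507806747863757), np.float64(0.11352630634516811)]
[0.5077 0.1514 0.072 ] [366.8395 233.3158]
[0.507 0.152 0.08 ] [367.3148 229.2437]
[0.5064 0.1527 0.088 ] [367.7952 225.1271]
hole side 367.9 225.525
box paper top corner [ 0.6233 -0.0505  0.2   ] [ 0.3138 -0.027   0.2   ] [0.3149 0.0347 0.15  ]
```

```bash
cat >> h.py <<'E'
from scipy.spatial.transform import Rotation as Ro
np.set_printoptions(precision=4,suppress=True)
def R_now():
    s=arm.state();return Ro.from_euler("xyz",s["tool_rot"],degrees=True).as_matrix(),s["tool_pos"],s
def Rt(yaw,sgn=1): # tool x down, tool y along sgn*(stand y rotated by yaw)
    a=np.radians(yaw);y=sgn*np.array([-np.sin(a),np.cos(a),0]);x=np.array([0,0,-1.]);return np.array([x,y,np.cross(x,y)]).T
def delta(p,Rg,Rc=None,pc=None):
    R0,p0,s=R_now();Rc=R0 if Rc is None else Rc;pc=p0 if pc is None else pc
    return Rc.T@(np.array(p)-pc)*1e3,Ro.from_matrix(Rc.T@Rg).as_rotvec()
E
python3 - <<'E'
from h import *
R,p,s=R_now();print(R,p)
for sg in(1,-1): print(sg,*delta([.480,.3337,.45],Rt(-14,sg)))
print(tri((352,38),(495,178)),tri((527,50),(523,178)),tri((340,112),(460,182)))
for a in((352,38),(450,32)): 
  o,d=ray("side",a);print([o+d*k for k in (0.9,1.0,1.1,1.2)])
E
```

```text
[[ 0.      0.4429 -0.8966]
 [-0.     -0.8966 -0.4429]
 [-1.      0.0001 -0.    ]] [ 0.2879 -0.5828  0.2245]
1 [-225.5562 -736.6151 -578.1712] [-2.4384  0.0001 -0.    ]
-1 [-225.5562 -736.6151 -578.1712] [ 0.7032 -0.     -0.    ]
(array([ 0.5965, -0.0056,  0.323 ]), np.float64(0.006848356221966102)) (array([ 0.4555, -0.0194,  0.3593]), np.float64(0.24922178769240613)) (array([0.6153, 0.006 , 0.2025]), np.float64(0.0034389470431014976))
[array([0.5646, 0.0898, 0.3491]), array([ 0.5984, -0.001 ,  0.3244]), array([ 0.6322, -0.0918,  0.2996]), array([ 0.666 , -0.1826,  0.2748])]
[array([0.4349, 0.0495, 0.3618]), array([ 0.4543, -0.0458,  0.3384]), array([ 0.4737, -0.1411,  0.3151]), array([ 0.4931, -0.2364,  0.2917])]
```

>>> {"api": "arm_command", "payload": {"targets": [[1,-38,0,0,-0.12,0,0],[1,-76,0,0,-0.24,0,0],[1,-114,0,0,-0.36,0,0],[1,-152,0,0,-0.48,0,0],[1,-190,0,0,-0.6,0,0],[1,-228,0,0,-0.72,0,0],[1,-262,-12,-10,-0.84,0,0],[1,-275,-40,-32,-0.96,0,0],[1,-275,-71,-56,-1.08,0,0],[1,-275,-102,-80,-1.2,0,0]]}}

```text
t: 1.73
tool_pos: [0.3145, -0.455, 0.5009]
tool_rot: [20.8, 89.8, -63.9]
ft_force: [0.5, 0.8, -0.2]
finger_gap: 0.0942
```

```bash
python3 - <<'E'
from h import *
R,p,s=R_now();print(p,s["joint_positions"],s["ft_force"])
print(*delta([.480,.3337,.50],Rt(-14,1)))
E
```

```text
[ 0.3145 -0.455   0.5009] [-67.0992  -3.7732  80.1583   0.0088 103.4615 -72.4178] [ 0.4514  0.7779 -0.2375]
[  -0.7949  237.9517 -769.9141] [-1.2336  0.0028  0.0007]
```

>>> {"api": "arm_command", "payload": {"targets": [[1,0,12,-38,-0.06,0,0],[1,0,24,-77,-0.12,0,0],[1,0,36,-115,-0.18,0,0],[1,0,48,-154,-0.24,0,0],[1,0,60,-192,-0.3,0,0],[1,0,72,-231,-0.36,0,0],[1,0,84,-269,-0.42,0,0],[1,0,96,-308,-0.48,0,0],[1,0,108,-346,-0.54,0,0],[1,0,120,-385,-0.6,0,0]]}}

```text
t: 2.57
tool_pos: [0.3999, -0.06, 0.4998]
tool_rot: [25.8, 89.9, -24.6]
ft_force: [0.6, 0.8, 0.2]
finger_gap: 0.0943
```

```bash
python3 - <<'E'
from h import *
R,p,s=R_now();print(p,s["joint_positions"],s["ft_force"])
print(*delta([.480,.3337,.38],Rt(-14,1)))
E
```

```text
[ 0.3999 -0.06    0.4998] [-24.6958 -24.6043  97.3375   0.0001 107.1951 -64.2484] [0.6314 0.8075 0.1875]
[ 119.6508  312.3817 -252.6415] [-0.6361  0.0013 -0.0002]
```

>>> {"api": "arm_command", "payload": {"targets": [[1,0,31,-25,-0.063,0,0],[1,0,62,-50,-0.127,0,0],[1,0,94,-76,-0.19,0,0],[1,0,125,-101,-0.254,0,0],[1,0,156,-126,-0.318,0,0],[1,5,187,-151,-0.381,0,0],[1,15,218,-177,-0.445,0,0],[1,30,250,-202,-0.508,0,0],[1,50,281,-227,-0.572,0,0],[1,75,312,-252.5,-0.636,0,0]]}}

```text
t: 3.4
tool_pos: [0.4792, 0.3253, 0.43]
tool_rot: [36.3, 89.9, 22.4]
ft_force: [0.4, -0.5, 0.7]
finger_gap: 0.0941
```

```bash
python3 - <<'E'
from h import *
R,p,s=R_now();print(p,s["tool_rot"],s["joint_positions"],s["ft_force"])
print(*delta([.480,.3337,.180],Rt(-14,1)))
snap("top","top1.png");snap("side","side1.png")
for th in["pliers_grip","pliers_bolt","stand_notch","spindle_axis"]:
  for n in("top","side"):
    x=tip_of(th,n);print(th,n,[(np.round(k["position"],1),round(k["p"],2)) for k in x[:1]])
E
```

```text
[0.4792 0.3253 0.43  ] [36.3    89.8583 22.3951] [ 22.9563  -0.7011  84.2817  -0.0014  96.2778 -53.139 ] [ 0.4093 -0.4623  0.6501]
[250.0534   8.0023  -1.7805] [ 0.0017  0.002  -0.0015]
pliers_grip top []
pliers_grip side [(array([343. , 237.3]), 0.86)]
pliers_bolt top []
pliers_bolt side [(array([354.4, 287.8]), 0.77)]
stand_notch top []
stand_notch side [(array([352.4, 284.6]), 0.58)]
spindle_axis top [(array([361.7, 258. ]), 0.85)]
spindle_axis side [(array([368.6, 236.1]), 0.91)]
```

```bash
python3 - <<'E'
from h import *
a=np.radians(-14);u=np.array([np.cos(a),np.sin(a),0]);g=np.array([.480,.3337,.180])
print("grip",proj("side",g),proj("top",g));b=g-.022*u;b[2]=.1155;print("bolt",proj("side",b),proj("top",b));n=g-.022*u;n[2]=.115;print(proj("side",n))
c=g+.0095*u;c[2]=.03;print("clip",proj("side",c),proj("top",c))
for z in(.062,.067,.072): print("sp",proj("side",[.507,.152,z]),proj("top",[.507,.152,z]))
E
```

```text
grip [341.4421 236.5084] [258.0675 270.8794]
bolt [354.7131 285.8303] [259.9806 285.1399]
[354.7002 286.15  ]
clip [333.493  327.7597] [269.696  270.4495]
sp [366.8487 239.0193] [363.632  258.7187]
sp [366.9866 236.3234] [363.8468 258.5013]
sp [367.1254 233.612 ] [364.0639 258.2815]
```

View pics/side1.png

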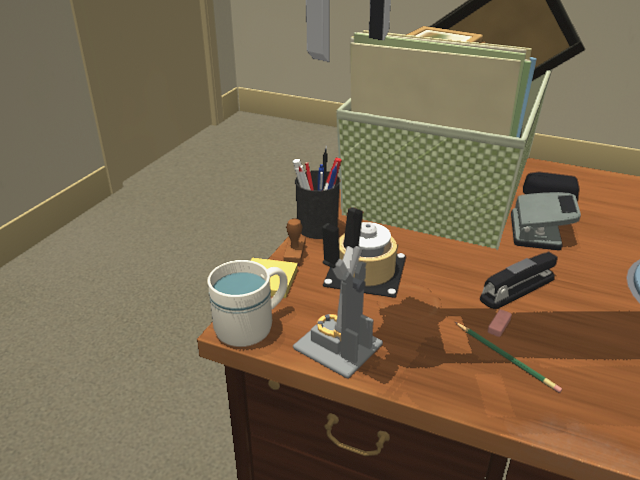

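>>> {"api": "arm_command", "payload": {"targets": [[1,15,4,-1,0,0,0],[1,45,8,-1.5,0,0,0],[1,80,8,-1.5,0,0,0],[1,115,8,-1.5,0,0,0],[1,150,8,-1.5,0,0,0],[1,180,8,-1.5,0,0,0],[1,205,8,-1.5,0,0,0],[1,230,8,-1.5,0,0,0],[1,245,8,-1.5,0,0,0],[1,250,8,-1.5,0,0,0]]}}

```text
t: 4.73
tool_pos: [0.4785, 0.3297, 0.1771]
tool_rot: [-142.0, 89.8, -156.2]
ft_force: [0.1, -0.3, 0.4]
finger_gap: 0.0941
```

```bash
python3 - <<'E'
from h import *
R,p,s=R_now();print(p,s["tool_rot"],s["ft_force"])
print(*delta([.480,.3337,.180],Rt(-14,1)))
a=snap("side","side2.png");cv2.imwrite("pics/s2.png",cv2.resize(a[150:370,270:430,::-1],None,fx=3.5,fy=2.7,interpolation=cv2.INTER_CUBIC))
a=snap("top","top2.png")
E
```

```text
[0.4785 0.3297 0.1771] [-142.0109   89.7557 -156.218 ] [ 0.1434 -0.2698  0.4129]
[-2.8918  4.2127  0.498 ] [-0.0036 -0.0034  0.0026]
```

View pics/s2.png

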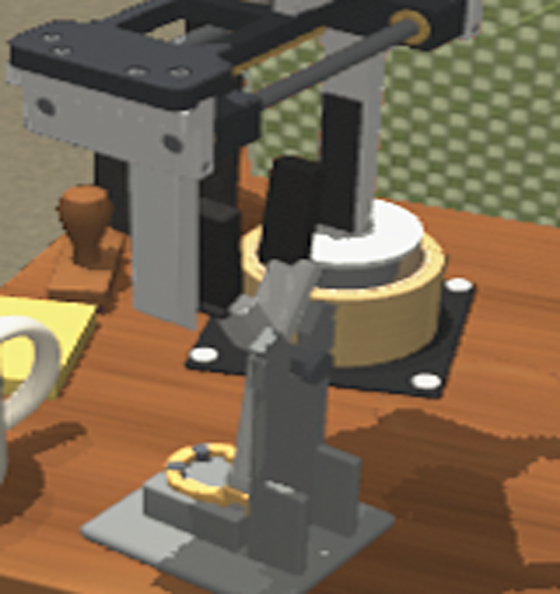

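>>> {"api": "arm_command", "payload": {"targets": [[1,-1.5,2,0.2,0,0,0],[1,-2.9,4.2,0.5,-0.0036,-0.0034,0.0026],[1,-2.9,4.2,0.5,-0.0036,-0.0034,0.0026],[1,-2.9,4.2,0.5,-0.0036,-0.0034,0.0026],[0.8,-2.9,4.2,0.5,-0.0036,-0.0034,0.0026],[0.75,-2.9,4.2,0.5,-0.0036,-0.0034,0.0026],[0.7,-2.9,4.2,0.5,-0.0036,-0.0034,0.0026],[0.68,-2.9,4.2,0.5,-0.0036,-0.0034,0.0026],[0.66,-2.9,4.2,0.5,-0.0036,-0.0034,0.0026],[0.66,-2.9,4.2,0.5,-0.0036,-0.0034,0.0026]], "newtons": 30}}

```text
t: 5.67
tool_pos: [0.4812, 0.3348, 0.1826]
tool_rot: [32.9, 89.8, 19.0]
ft_force: [0.9, 0.3, 0.8]
finger_gap: 0.0625
```

```bash
python3 - <<'E'
from h import *
R,p,s=R_now();print(p,s["tool_rot"],s["ft_force"],s["finger_gap"])
print(*delta([.480,.3337,.180],Rt(-14,1)))
a=snap("side","side3.png");cv2.imwrite("pics/s3.png",cv2.resize(a[150:370,270:430,::-1],None,fx=3.5,fy=2.7,interpolation=cv2.INTER_CUBIC))
E
```

```text
[0.4812 0.3348 0.1826] [32.9402 89.7641 19.0088] [0.9343 0.2997 0.7682] 0.0625231729093831
[ 2.6166 -1.3439 -0.8777] [ 0.0012  0.0035 -0.0022]
```

View pics/s3.png

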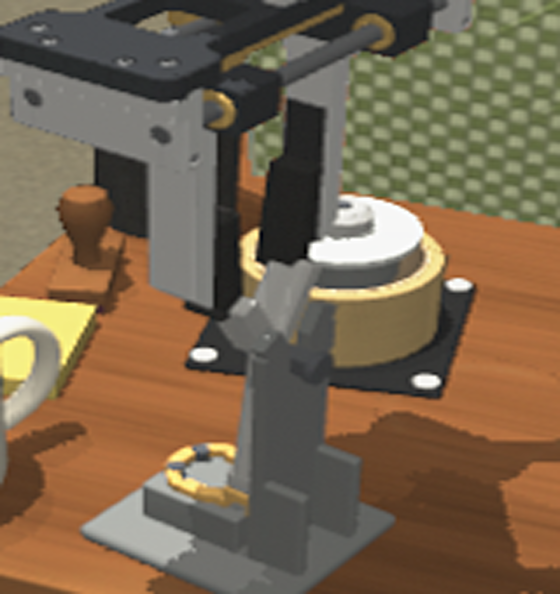

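>>> {"api": "arm_command", "payload": {"targets": [[0.64,1.3,-0.7,-0.5,0,0,0],[0.62,2.6,-1.3,-0.9,0.001,0.0035,-0.002],[0.6,2.6,-1.3,-0.9,0.001,0.0035,-0.002],[0.57,2.6,-1.3,-0.9,0.001,0.0035,-0.002],[0.54,2.6,-1.3,-0.9,0.001,0.0035,-0.002],[0.54,2.6,-1.3,-0.9,0.001,0.0035,-0.002],[0.54,2.6,-1.3,-0.9,0.001,0.0035,-0.002],[0.54,2.6,-1.3,-0.9,0.001,0.0035,-0.002],[0.54,2.6,-1.3,-0.9,0.001,0.0035,-0.002],[0.54,2.6,-1.3,-0.9,0.001,0.0035,-0.002]], "newtons": 30}}

```text
t: 6.55
tool_pos: [0.4825, 0.3344, 0.1836]
tool_rot: [33.1, 89.6, 19.2]
ft_force: [1.3, -1.4, 10.7]
finger_gap: 0.0507
```

```bash
python3 - <<'E'
from h import *
R,p,s=R_now();print(p,s["tool_rot"],s["ft_force"],s["moment"],s["finger_gap"])
print(*delta([.480,.3337,.180],Rt(-14,1)))
a=snap("side","side4.png");cv2.imwrite("pics/s4.png",cv2.resize(a[150:370,270:430,::-1],None,fx=3.5,fy=2.7,interpolation=cv2.INTER_CUBIC))
E
```

```text
[0.4825 0.3344 0.1836] [33.1422 89.5923 19.1529] [ 1.2797 -1.3655 10.7099] [-0.3654 -0.2259 -0.0442] 0.050712991803709175
[ 3.6131 -1.2962 -2.2442] [ 0.0002  0.006  -0.0039]
```

View pics/s4.png

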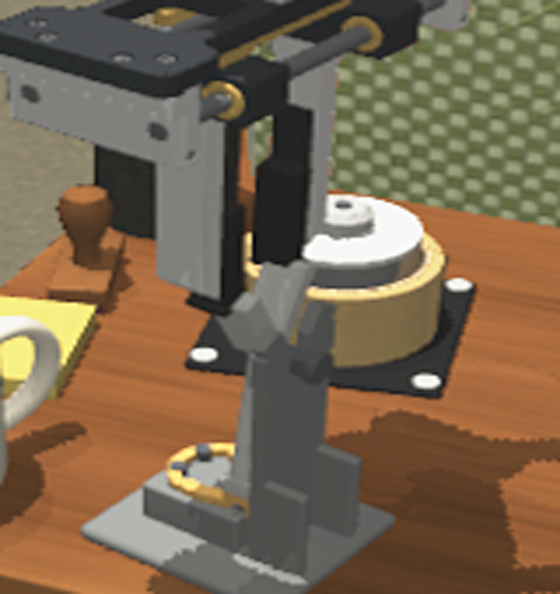

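>>> {"api": "arm_command", "payload": {"targets": [[0.54,-2,0,0,0,0,0],[0.52,-3,0,0,0,0,0],[0.5,-3.5,0,0,0,0,0],[0.48,-4,0,0,0,0,0],[0.46,-4.5,0,0,0,0,0],[0.44,-5,0,0,0,0,0],[0.42,-5.5,0,0,0,0,0],[0.4,-6,0,0,0,0,0],[0.36,-6,0,0,0,0,0],[0.33,-6,0,0,0,0,0]], "newtons": 30}}

```text
t: 7.43
tool_pos: [0.4805, 0.334, 0.1866]
tool_rot: [49.3, 89.9, 35.3]
ft_force: [2.5, 0.1, 5.9]
finger_gap: 0.0364
```

```bash
python3 - <<'E'
from h import *
R,p,s=R_now();print(p,s["tool_rot"],s["ft_force"],s["moment"],s["finger_gap"])
a=snap("side","side5.png");cv2.imwrite("pics/s5.png",cv2.resize(a[150:370,270:430,::-1],None,fx=3.5,fy=2.7,interpolation=cv2.INTER_CUBIC))
E
```

```text
[0.4805 0.334  0.1866] [49.27   89.8937 35.2795] [2.5112 0.1369 5.8599] [ 0.2792 -0.756  -0.0581] 0.03640302665553567
```

View pics/s5.png

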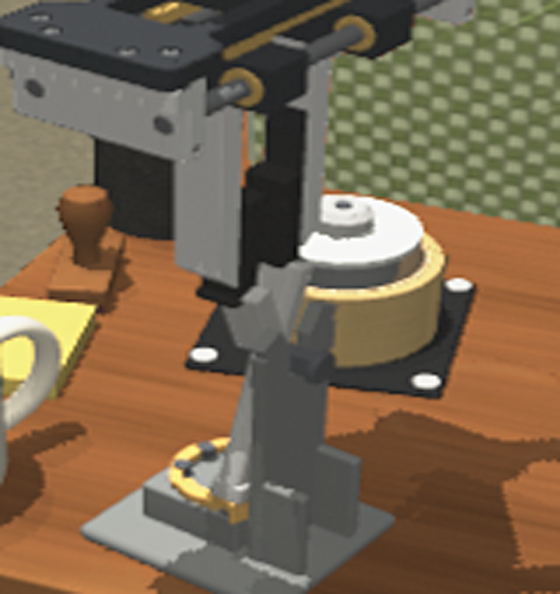

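>>> {"api": "arm_command", "payload": {"targets": [[0.33,-1,0,0,0,0,0],[0.33,-2.5,0,0,0,0,0],[0.33,-4,0,0,0,0,0],[0.33,-7,0,0,0,0,0],[0.33,-12,0,0,0,0,0],[0.33,-18,0,0,0,0,0],[0.33,-24,0,0,0,0,0],[0.33,-30,0,0,0,0,0],[0.33,-33,0,0,0,0,0],[0.33,-33,0,0,0,0,0]], "newtons": 38}}

```text
t: 8.32
tool_pos: [0.4804, 0.334, 0.2205]
tool_rot: [53.6, 89.9, 39.6]
ft_force: [-0.3, 0.2, -3.1]
finger_gap: 0.0362
```

```bash
python3 - <<'E'
from h import *
R,p,s=R_now();print(p,s["tool_rot"],s["ft_force"],s["moment"],s["finger_gap"])
a=snap("side","side6.png");cv2.imwrite("pics/s6.png",cv2.resize(a[120:340,270:430,::-1],None,fx=3.5,fy=2.7,interpolation=cv2.INTER_CUBIC))
E
```

```text
[0.4804 0.334  0.2205] [53.5628 89.8876 39.5703] [-0.3305  0.2227 -3.0667] [ 0.0499 -0.1693 -0.0077] 0.036223202842961016
```

View pics/s6.png

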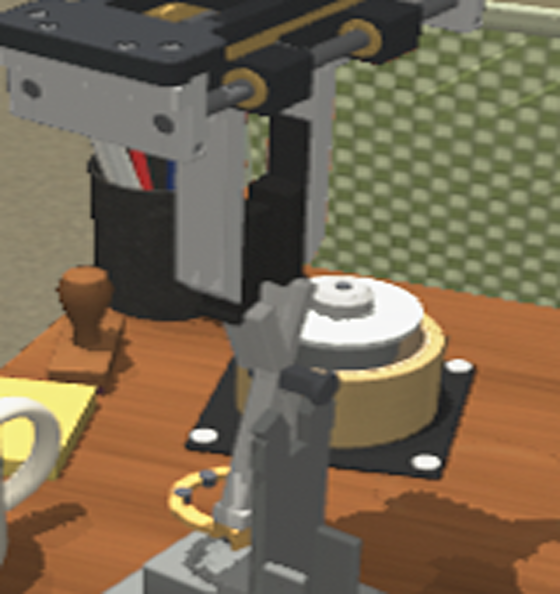

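>>> {"api": "arm_command", "payload": {"targets": [[0.33,-8,0,0,0,0,0],[0.33,-20,0,0,0,0,0],[0.33,-34,0,0,0,0,0],[0.33,-48,0,0,0,0,0],[0.33,-62,0,0,0,0,0],[0.33,-76,0,0,0,0,0],[0.33,-88,0,0,0,0,0],[0.33,-96,0,0,0,0,0],[0.33,-98,0,0,0,0,0],[0.33,-98,0,0,0,0,0]]}}

```text
t: 9.2
tool_pos: [0.4801, 0.3339, 0.3178]
tool_rot: [61.1, 89.9, 47.1]
ft_force: [0.2, -0.1, -3.5]
finger_gap: 0.0363
```

```bash
python3 - <<'E'
from h import *
R,p,s=R_now();print(p,s["tool_rot"],s["ft_force"],s["moment"],s["finger_gap"])
a=snap("side","side7.png");cv2.imwrite("pics/s7.png",cv2.resize(a[50:310,270:430,::-1],None,fx=3.5,fy=2.3,interpolation=cv2.INTER_CUBIC))
a=snap("top","top7.png");cv2.imwrite("pics/t7.png",cv2.resize(a[200:320,210:390,::-1],None,fx=4,fy=4,interpolation=cv2.INTER_CUBIC))
for th in["clip","spindle_axis","stand_notch","plier_stand"]:
  for n in("top","side"):
    x=tip_of(th,n);print(th,n,[(np.round(k["position"],1),round(k["p"],2)) for k in x[:1]])
u=np.array([np.cos(np.radians(-14)),np.sin(np.radians(-14)),0])
c=p+.0095*u;c[2]-=.157;print("pred clip",proj("side",c),proj("top",c))
print(*delta([.507,.152,.31]-.0095*u,Rt(-14,1)))
E
```

```text
[0.4801 0.3339 0.3178] [61.0796 89.9181 47.0914] [ 0.1511 -0.1439 -3.4931] [ 0.0418 -0.1616  0.0034] 0.036294137466939436
clip top []
clip side [(array([334.5, 246.6]), 0.55)]
spindle_axis top [(array([366. , 258.8]), 0.86)]
spindle_axis side [(array([365.6, 238.1]), 0.74)]
stand_notch top []
stand_notch side [(array([354.2, 283.6]), 0.55)]
plier_stand top []
plier_stand side [(array([335.7, 342.7]), 0.77)]
pred clip [334.7067 247.1851] [260.8639 265.9107]
[   6.6726 -169.8143   60.7556] [ 0.0001 -0.0005 -0.0003]
```

View pics/s7.png

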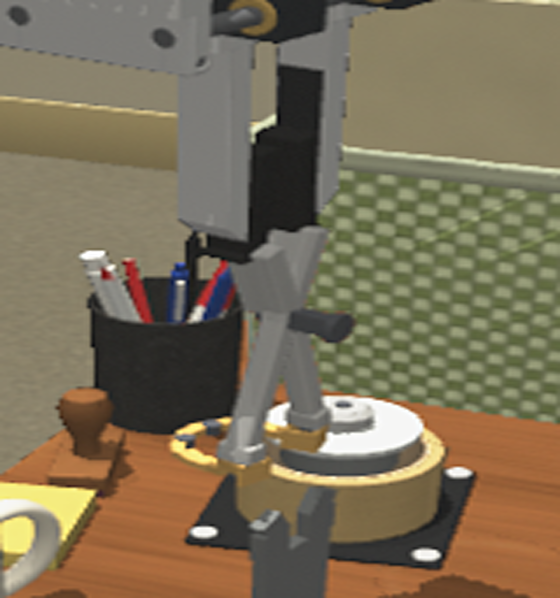

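View pics/t7.png

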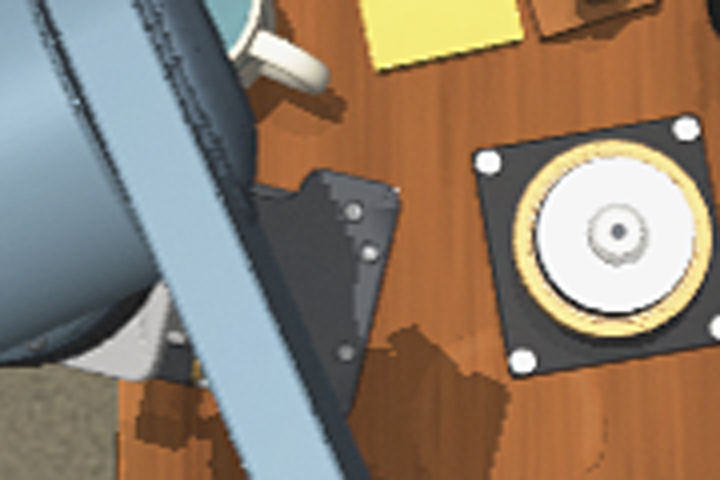

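>>> {"api": "arm_command", "payload": {"targets": [[0.33,0,-8,3,0,0,0],[0.33,0,-26,9,0,0,0],[0.33,0,-50,18,0,0,0],[0.33,0,-76,27,0,0,0],[0.33,0,-102,36.5,0,0,0],[0.33,5,-128,46,0,0,0],[0.33,12,-149,53.5,0,0,0],[0.33,20,-163,58.5,0,0,0],[0.33,26,-169.3,60.7,0,0,0],[0.33,28,-169.3,60.7,0,0,0]]}}

```text
t: 10.53
tool_pos: [0.4976, 0.1535, 0.2878]
tool_rot: [-176.6, 89.9, 169.3]
ft_force: [-0.8, -0.2, -1.1]
finger_gap: 0.0361
```

```bash
python3 - <<'E'
from h import *
a=snap("side","side8.png");cv2.imwrite("pics/s8.png",cv2.resize(a[60:310,290:450,::-1],None,fx=3.5,fy=2.4,interpolation=cv2.INTER_CUBIC))
for th in["clip","spindle_axis"]:
  for n in("side",):
    x=tip_of(th,n);print(th,n,[(np.round(k["position"],1),round(k["p"],2)) for k in x[:1]])
R,p,s=R_now();print(p,s["tool_rot"],s["ft_force"],s["moment"],s["finger_gap"])
u=np.array([np.cos(np.radians(-14)),np.sin(np.radians(-14)),0])
c=p+.0095*u;c[2]-=.157;print("pred clip",c,proj("side",c),proj("top",c))
print(*delta([.498,.155,.27],Rt(-14,1)))
E
```

```text
clip side [(array([369.9, 196.6]), 0.57)]
spindle_axis side [(array([365.6, 239. ]), 0.64)]
[0.4979 0.1555 0.289 ] [102.6369  89.9452  88.682 ] [ 0.6102 -0.1341 -0.9311] [ 0.0655 -0.1465  0.0301] 0.036053709599240244
pred clip [0.5071 0.1532 0.132 ] [368.5469 200.1204] [366.199  255.4025]
[19.0358 -0.4259  0.2459] [ 0.0008 -0.0002 -0.0009]
```

View pics/s8.png

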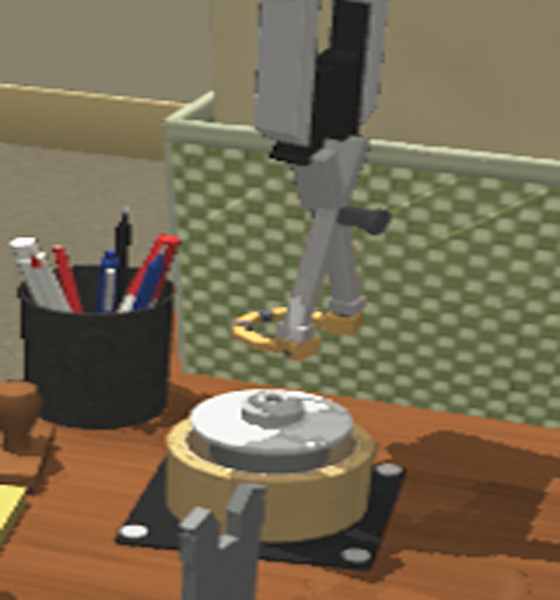

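>>> {"api": "arm_command", "payload": {"targets": [[0.33,4,-0.2,0.1,0,0,0],[0.33,9,-0.4,0.2,0,0,0],[0.33,14,-0.4,0.2,0,0,0],[0.33,19,-0.4,0.2,0,0,0],[0.33,24,-0.4,0.2,0,0,0],[0.33,28,-0.4,0.2,0,0,0],[0.33,30,-0.4,0.2,0,0,0],[0.33,31,-0.4,0.2,0,0,0],[0.33,31,-0.4,0.2,0,0,0],[0.33,31,-0.4,0.2,0,0,0]]}}

```text
t: 11.52
tool_pos: [0.4982, 0.1544, 0.2581]
tool_rot: [69.7, 90.0, 55.7]
ft_force: [-0.2, 0.1, -2.0]
finger_gap: 0.0366
```

```bash
python3 - <<'E'
from h import *
a=snap("side","side9.png");cv2.imwrite("pics/s9.png",cv2.resize(a[150:290,310:430,::-1],None,fx=5,fy=4.2,interpolation=cv2.INTER_CUBIC))
for th in["clip","spindle_axis"]:
  for n in("side",):
    x=tip_of(th,n);print(th,n,[(np.round(k["position"],1),round(k["p"],2)) for k in x[:1]])
R,p,s=R_now();print(p,s["tool_rot"],s["ft_force"],s["moment"],s["finger_gap"])
u=np.array([np.cos(np.radians(-14)),np.sin(np.radians(-14)),0])
c=p+.0095*u;c[2]-=.157;print("pred clip",c,proj("side",c),proj("top",c))
print(*delta([.498,.155,.27],Rt(-14,1)))
E
```

```text
clip side [(array([367.2, 213.8]), 0.6)]
spindle_axis side [(array([368.1, 237.3]), 0.75)]
[0.4982 0.1545 0.2583] [58.2105 89.9445 44.2169] [-0.1623  0.0785 -1.7378] [ 0.0564 -0.1821  0.1184] 0.03658893347503602
pred clip [0.5074 0.1522 0.1013] [367.6473 217.4084] [365.2859 256.7019]
[-11.7237   0.4757  -0.3368] [ 0.0001  0.0005 -0.0008]
```

View pics/s9.png

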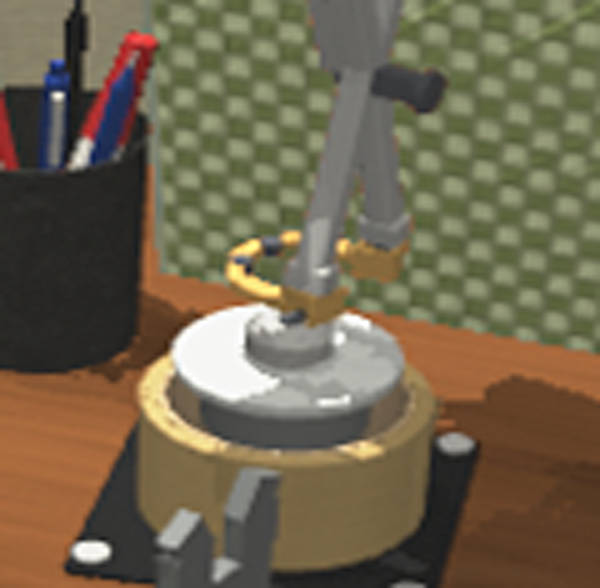

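>>> {"api": "arm_command", "payload": {"targets": [[0.33,1.5,0.2,-0.2,0,0,0],[0.33,3,0.4,-0.3,0,0,0],[0.33,4.5,0.4,-0.3,0,0,0],[0.33,6,0.4,-0.3,0,0,0],[0.33,7.5,0.4,-0.3,0,0,0],[0.33,9,0.4,-0.3,0,0,0],[0.33,10,0.4,-0.3,0,0,0],[0.33,11,0.4,-0.3,0,0,0],[0.33,12,0.4,-0.3,0,0,0],[0.33,12,0.4,-0.3,0,0,0]]}}

```text
t: 12.5
tool_pos: [0.4977, 0.1549, 0.2457]
tool_rot: [132.8, 90.0, 118.8]
ft_force: [-0.9, 1.1, -1.9]
finger_gap: 0.0369
```

>>> {"api": "arm_command", "payload": {"targets": [[0.33,0.5,0,0,0,0,0],[0.33,1,0,0,0,0,0],[0.33,1.5,0,0,0,0,0],[0.33,2,0,0,0,0,0],[0.33,2.5,0,0,0,0,0],[0.33,3,0,0,0,0,0],[0.33,3.5,0,0,0,0,0],[0.33,4,0,0,0,0,0],[0.33,4,0,0,0,0,0],[0.33,4,0,0,0,0,0]]}}

```text
t: 13.33
tool_pos: [0.4978, 0.1549, 0.2419]
tool_rot: [101.9, 90.0, 87.9]
ft_force: [-0.5, -0.8, -1.7]
finger_gap: 0.0363
```

```bash
python3 - <<'E'
from h import *
a=snap("side","side10.png");cv2.imwrite("pics/s10.png",cv2.resize(a[150:290,310:430,::-1],None,fx=5,fy=4.2,interpolation=cv2.INTER_CUBIC))
R,p,s=R_now();print(p,s["tool_rot"],s["ft_force"],s["moment"],s["finger_gap"])
print(*delta([.498,.155,.27],Rt(-14,1)))
E
```

```text
[0.4979 0.1549 0.2419] [94.6235 89.9653 80.6307] [ 0.4818  0.2238 -1.6227] [ 0.0113 -0.1621  0.0288] 0.036473207197339506
[-28.0697   0.128    0.1175] [ 0.0001 -0.     -0.0006]
```

View pics/s10.png

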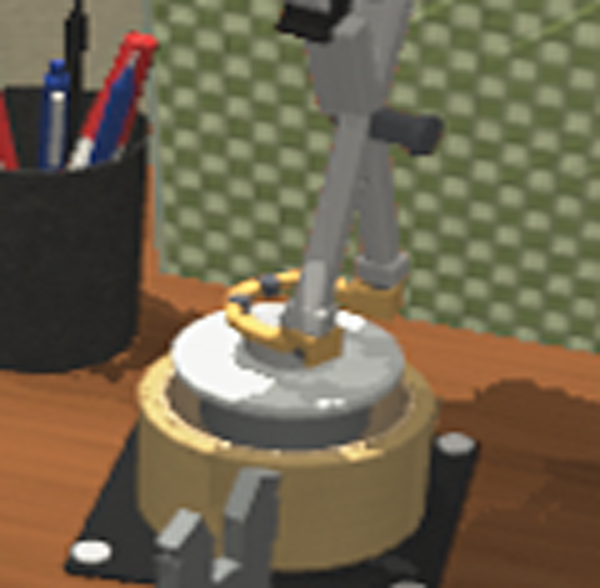

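>>> {"api": "arm_command", "payload": {"targets": [[0.33,0.5,0,0,0,0,0],[0.33,1,0,0,0,0,0],[0.33,1.5,0,0,0,0,0],[0.33,2,0,0,0,0,0],[0.33,2.5,0,0,0,0,0],[0.33,3,0,0,0,0,0],[0.33,3.5,0,0,0,0,0],[0.33,4,0,0,0,0,0],[0.33,4,0,0,0,0,0],[0.33,4,0,0,0,0,0]]}}

```text
t: 14.22
tool_pos: [0.4979, 0.1549, 0.2379]
tool_rot: [95.7, 90.0, 81.7]
ft_force: [-0.3, 0.8, -2.1]
finger_gap: 0.0366
```

```bash
python3 - <<'E'
from h import *
a=snap("side","side11.png");cv2.imwrite("pics/s11.png",cv2.resize(a[150:290,310:430,::-1],None,fx=5,fy=4.2,interpolation=cv2.INTER_CUBIC))
R,p,s=R_now();print(p,s["tool_rot"],s["ft_force"],s["moment"],s["finger_gap"])
print(*delta([.498,.155,.27],Rt(-14,1)))
E
```

```text
[0.4978 0.1549 0.2379] [99.7392 89.9651 85.7482] [ 0.2274  1.001  -1.8229] [ 0.0652 -0.1421  0.0932] 0.03591702066994634
[-32.0717   0.1317   0.1291] [ 0.0002 -0.0001 -0.0006]
```

View pics/s11.png

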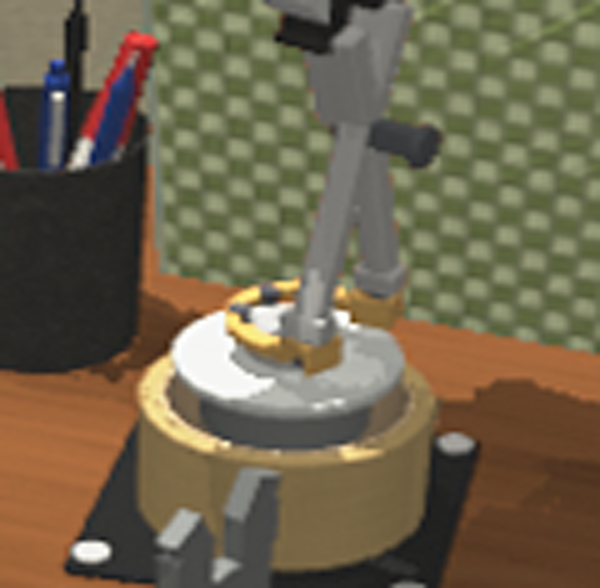

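>>> {"api": "arm_command", "payload": {"targets": [[0.33,0.5,0,0,0,0,0],[0.33,1,0,0,0,0,0],[0.33,1.5,0,0,0,0,0],[0.33,2,0,0,0,0,0],[0.33,2.5,0,0,0,0,0],[0.33,3,0,0,0,0,0],[0.33,3.5,0,0,0,0,0],[0.33,4,0,0,0,0,0],[0.33,4,0,0,0,0,0],[0.33,4,0,0,0,0,0]]}}

```text
t: 15.1
tool_pos: [0.4979, 0.155, 0.2339]
tool_rot: [87.8, 90.0, 73.8]
ft_force: [0.9, 1.4, -2.8]
finger_gap: 0.0364
```

```bash
python3 - <<'E'
from h import *
a=snap("side","side12.png");cv2.imwrite("pics/s12.png",cv2.resize(a[150:290,310:430,::-1],None,fx=5,fy=4.2,interpolation=cv2.INTER_CUBIC))
R,p,s=R_now();print(p,s["tool_rot"],s["ft_force"],s["moment"],s["finger_gap"])
print(*delta([.498,.155,.27],Rt(-14,1)))
E
```

```text
[0.4979 0.155  0.234 ] [84.4553 89.9581 70.4639] [ 0.7671  0.4344 -2.2192] [ 0.271  -0.3035  0.0273] 0.03613235171949917
[-36.0272   0.0944   0.0885] [ 0.0001  0.0001 -0.0007]
```

View pics/s12.png

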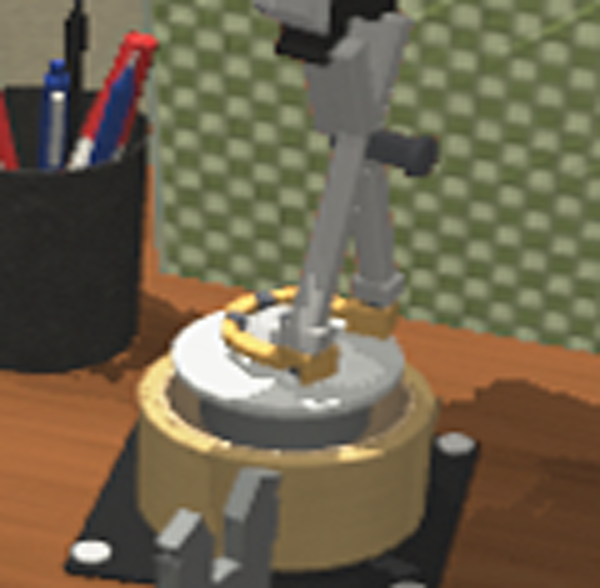

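>>> {"api": "arm_command", "payload": {"targets": [[0.33,0.5,0,0,0,0,0],[0.33,1,0,0,0,0,0],[0.33,1.5,0,0,0,0,0],[0.33,2,0,0,0,0,0],[0.33,2.5,0,0,0,0,0],[0.33,3,0,0,0,0,0],[0.33,3,0,0,0,0,0],[0.33,3,0,0,0,0,0],[0.33,3,0,0,0,0,0],[0.33,3,0,0,0,0,0]]}}

```text
t: 15.98
tool_pos: [0.4978, 0.1549, 0.2309]
tool_rot: [96.7, 90.0, 82.7]
ft_force: [0.9, 0.4, -2.1]
finger_gap: 0.0363
```

```bash
python3 - <<'E'
from h import *
a=snap("side","side13.png");cv2.imwrite("pics/s13.png",cv2.resize(a[150:290,310:430,::-1],None,fx=5,fy=4.2,interpolation=cv2.INTER_CUBIC))
R,p,s=R_now();print(p,s["tool_rot"],s["ft_force"],s["moment"],s["finger_gap"])
print(*delta([.498,.155,.27],Rt(-14,1)))
E
```

```text
[0.4978 0.1549 0.2309] [100.849  89.965  86.855] [ 0.691   0.1681 -2.3056] [ 0.2219 -0.3535  0.0291] 0.03657186215633922
[-39.0809   0.1498   0.1392] [ 0.0001 -0.0001 -0.0006]
```

View pics/s13.png

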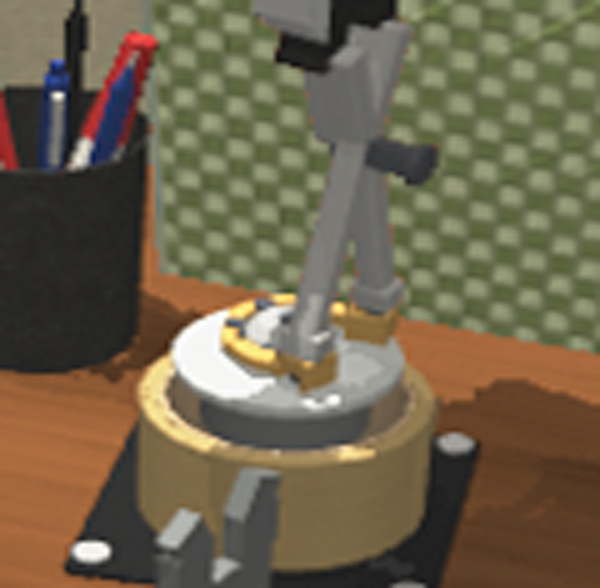

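>>> {"api": "arm_command", "payload": {"targets": [[0.33,0.5,0,0,0,0,0],[0.33,1,0,0,0,0,0],[0.33,1.5,0,0,0,0,0],[0.33,2,0,0,0,0,0],[0.33,2.5,0,0,0,0,0],[0.33,3,0,0,0,0,0],[0.33,3,0,0,0,0,0],[0.33,3,0,0,0,0,0],[0.33,3,0,0,0,0,0],[0.33,3,0,0,0,0,0]]}}

```text
t: 16.87
tool_pos: [0.4979, 0.1549, 0.228]
tool_rot: [93.2, 90.0, 79.2]
ft_force: [1.0, 0.8, -1.2]
finger_gap: 0.0364
```

```bash
python3 - <<'E'
from h import *
a=snap("side","side14.png");cv2.imwrite("pics/s14.png",cv2.resize(a[150:290,310:430,::-1],None,fx=5,fy=4.2,interpolation=cv2.INTER_CUBIC))
R,p,s=R_now();print(p,s["tool_rot"],s["ft_force"],s["moment"],s["finger_gap"])
print(*delta([.498,.155,.27],Rt(-14,1)))
E
```

```text
[0.4978 0.1549 0.2279] [98.7419 89.9659 84.7498] [ 0.7805  0.6293 -1.4656] [ 0.2605 -0.3896 -0.0255] 0.03629059677301488
[-42.0602   0.1451   0.1385] [ 0.0001 -0.0001 -0.0006]
```

View pics/s14.png

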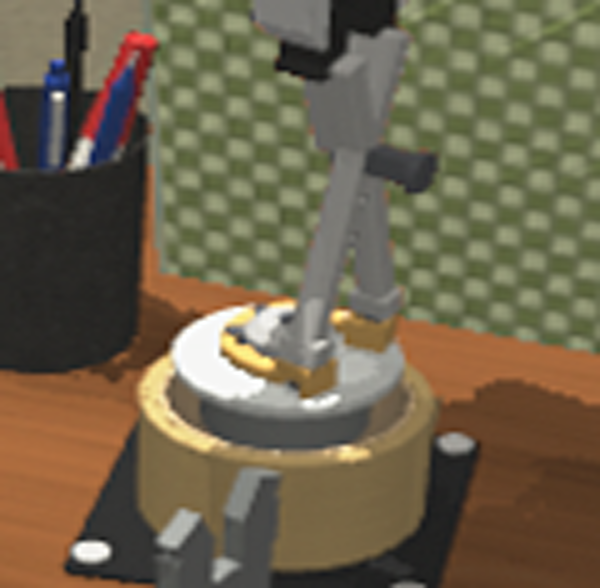

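>>> {"api": "arm_command", "payload": {"targets": [[0.33,0.4,0,0,0,0,0],[0.33,0.8,0,0,0,0,0],[0.33,1.2,0,0,0,0,0],[0.33,1.6,0,0,0,0,0],[0.33,2,0,0,0,0,0],[0.33,2.5,0,0,0,0,0],[0.33,2.5,0,0,0,0,0],[0.33,2.5,0,0,0,0,0],[0.33,2.5,0,0,0,0,0],[0.33,2.5,0,0,0,0,0]]}}

```text
t: 17.75
tool_pos: [0.498, 0.1549, 0.2256]
tool_rot: [68.2, 90.0, 54.2]
ft_force: [1.6, 0.5, 1.9]
finger_gap: 0.0363
```

```bash
python3 - <<'E'
from h import *
a=snap("side","side15.png");cv2.imwrite("pics/s15.png",cv2.resize(a[150:290,310:430,::-1],None,fx=5,fy=4.2,interpolation=cv2.INTER_CUBIC))
R,p,s=R_now();print(p,s["tool_rot"],s["ft_force"],s["moment"],s["finger_gap"])
E
```

```text
[0.498  0.1549 0.2256] [71.5148 89.9576 57.5195] [ 0.3425 -0.1198  0.0223] [ 0.1694 -0.2915 -0.0003] 0.03673624989849949
```

View pics/s15.png

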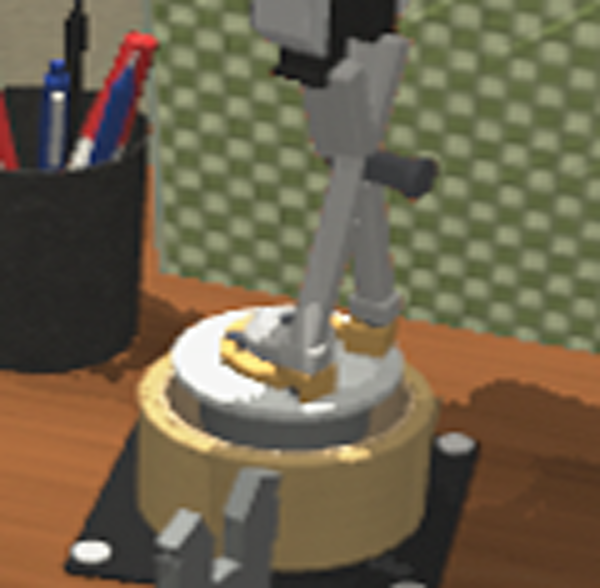

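>>> {"api": "arm_command", "payload": {"targets": [[0.33,0.4,0,0,0,0,0],[0.33,0.8,0,0,0,0,0],[0.33,1.2,0,0,0,0,0],[0.33,1.6,0,0,0,0,0],[0.33,2,0,0,0,0,0],[0.33,2,0,0,0,0,0],[0.33,2,0,0,0,0,0],[0.33,2,0,0,0,0,0],[0.33,2,0,0,0,0,0],[0.33,2,0,0,0,0,0]]}}

```text
t: 18.63
tool_pos: [0.4979, 0.1549, 0.2236]
tool_rot: [76.5, 90.0, 62.5]
ft_force: [1.1, -1.1, 3.0]
finger_gap: 0.0363
```

```bash
python3 - <<'E'
from h import *
a=snap("side","side16.png");cv2.imwrite("pics/s16.png",cv2.resize(a[150:290,310:430,::-1],None,fx=5,fy=4.2,interpolation=cv2.INTER_CUBIC))
R,p,s=R_now();print(p,s["tool_rot"],s["ft_force"],s["moment"],s["finger_gap"])
E
```

```text
[0.4979 0.1549 0.2235] [77.3946 89.9602 63.402 ] [ 0.7523 -0.5255  3.6282] [ 0.0632 -0.4283 -0.0229] 0.03628533940112981
```

View pics/s16.png

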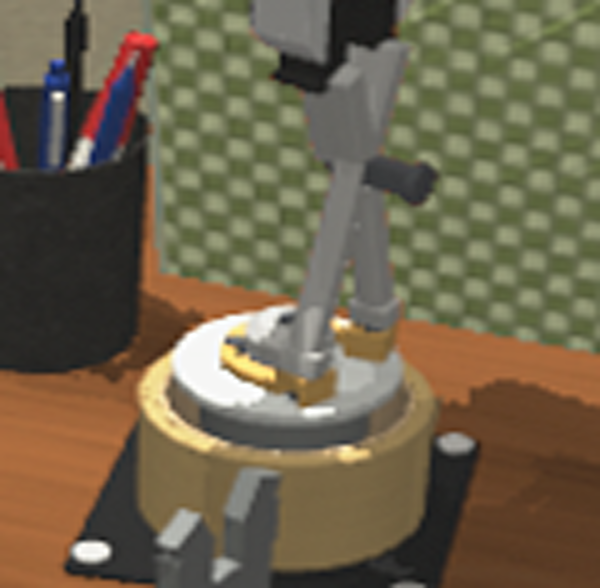

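>>> {"api": "arm_command", "payload": {"targets": [[0.33,0.4,0,0,0,0,0],[0.33,0.8,0,0,0,0,0],[0.33,1.2,0,0,0,0,0],[0.33,1.6,0,0,0,0,0],[0.33,2,0,0,0,0,0],[0.33,2,0,0,0,0,0],[0.33,2,0,0,0,0,0],[0.33,2,0,0,0,0,0],[0.33,2,0,0,0,0,0],[0.33,2,0,0,0,0,0]]}}

```text
t: 19.52
tool_pos: [0.498, 0.1549, 0.2217]
tool_rot: [61.5, 90.0, 47.5]
ft_force: [1.2, -0.3, 4.5]
finger_gap: 0.0364
```

```bash
python3 - <<'E'
from h import *
a=snap("side","side17.png");cv2.imwrite("pics/s17.png",cv2.resize(a[180:270,330:410,::-1],None,fx=7,fy=6.5,interpolation=cv2.INTER_CUBIC))
R,p,s=R_now();print(p,s["tool_rot"],s["ft_force"],s["moment"],s["finger_gap"])
E
```

```text
[0.498  0.1549 0.2217] [62.8904 89.9535 48.8974] [ 0.4128 -0.3392  4.4183] [ 0.0853 -0.4432 -0.0041] 0.03642831748749648
```

View pics/s17.png

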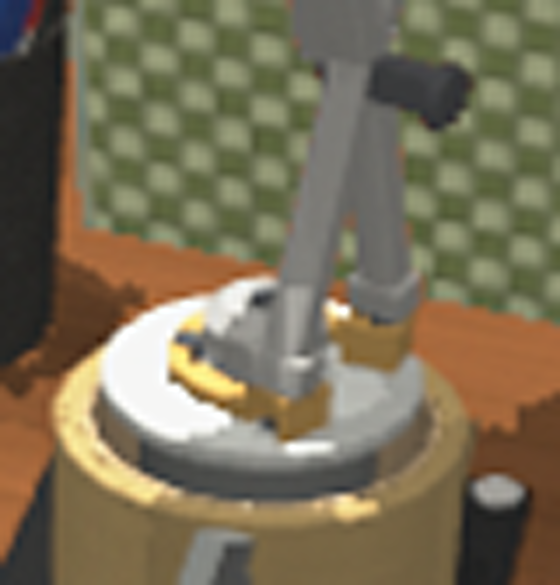

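```bash
python3 - <<'E'
import cv2,numpy as np
def c(f): return cv2.imread("pics/"+f)
w=[c(f"side{i}.png")[215:262,338:400] for i in(13,15,16,17)]
im=np.hstack([cv2.resize(x,None,fx=3.2,fy=8,interpolation=cv2.INTER_CUBIC) for x in w])
cv2.imwrite("pics/cmp.png",im)
E
```

```text
(no output)
```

View pics/cmp.png

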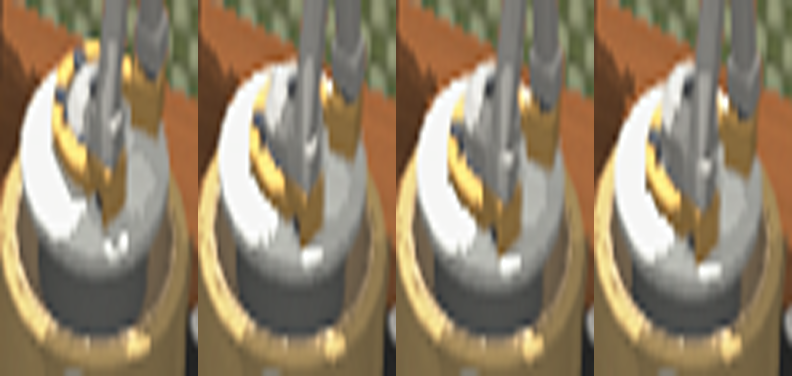

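>>> {"api": "arm_command", "payload": {"targets": [[0.34,0.4,0,0,0,0,0],[0.35,0.8,0,0,0,0,0],[0.36,0.8,0,0,0,0,0],[0.37,0.8,0,0,0,0,0],[0.38,0.8,0,0,0,0,0],[0.39,0.8,0,0,0,0,0],[0.4,0.8,0,0,0,0,0],[0.41,0.8,0,0,0,0,0],[0.42,0.8,0,0,0,0,0],[0.42,0.8,0,0,0,0,0]]}}

```text
t: 20.4
tool_pos: [0.4982, 0.1554, 0.221]
tool_rot: [72.6, 89.9, 58.6]
ft_force: [1.1, 1.1, 5.9]
finger_gap: 0.04
```

```bash
python3 - <<'E'
from h import *
a=snap("side","side18.png");cv2.imwrite("pics/s18.png",cv2.resize(a[180:270,330:410,::-1],None,fx=7,fy=6.5,interpolation=cv2.INTER_CUBIC))
R,p,s=R_now();print(p,s["tool_rot"],s["ft_force"],s["moment"],s["finger_gap"])
E
```

```text
[0.4982 0.1554 0.2211] [71.9816 89.8677 57.976 ] [0.5972 1.2154 5.1684] [ 0.501  -0.5141 -0.0361] 0.03995536678549783
```

View pics/s18.png

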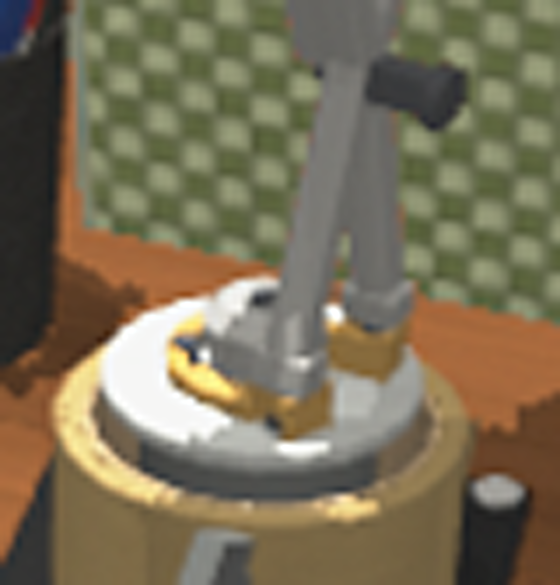

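>>> {"api": "arm_command", "payload": {"targets": [[0.43,0,0,0,0,0,0],[0.44,0,0,0,0,0,0],[0.45,0,0,0,0,0,0],[0.46,0,0,0,0,0,0],[0.465,0,0,0,0,0,0],[0.47,0,0,0,0,0,0],[0.475,0,0,0,0,0,0],[0.48,0,0,0,0,0,0],[0.48,0,0,0,0,0,0],[0.48,0,0,0,0,0,0]]}}

```text
t: 21.28
tool_pos: [0.4977, 0.1549, 0.2205]
tool_rot: [131.7, 90.0, 117.7]
ft_force: [0.2, 0.6, 4.1]
finger_gap: 0.0451
```

```bash
python3 - <<'E'
from h import *
a=snap("side","side19.png");cv2.imwrite("pics/s19.png",cv2.resize(a[180:270,330:410,::-1],None,fx=7,fy=6.5,interpolation=cv2.INTER_CUBIC))
R,p,s=R_now();print(p,s["tool_rot"],s["ft_force"],s["moment"],s["finger_gap"])
E
```

```text
[0.4977 0.155  0.2205] [123.041   89.9582 109.0517] [0.1716 0.1781 3.8876] [ 0.2116 -0.2748  0.0133] 0.04536885093544394
```

View pics/s19.png

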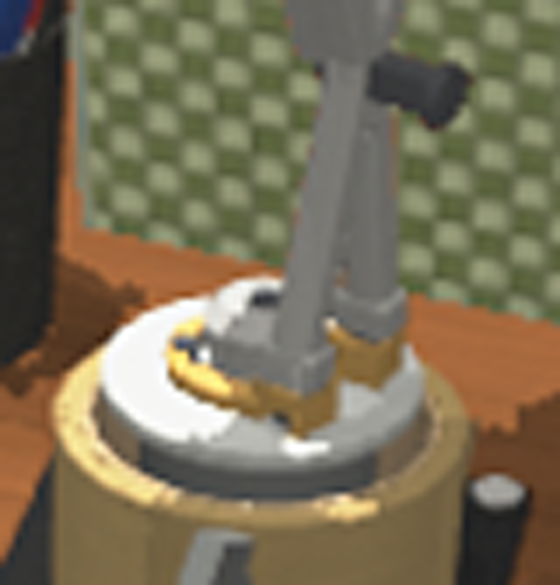

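>>> {"api": "arm_command", "payload": {"targets": [[0.485,0.5,0,0,0,0,0],[0.49,0.9,0,0,0,0,0],[0.495,1.2,0,0,0,0,0],[0.5,1.5,0,0,0,0,0],[0.505,1.5,0,0,0,0,0],[0.51,1.5,0,0,0,0,0],[0.515,1.5,0,0,0,0,0],[0.52,1.5,0,0,0,0,0],[0.52,1.5,0,0,0,0,0],[0.52,1.5,0,0,0,0,0]]}}

```text
t: 22.17
tool_pos: [0.498, 0.1548, 0.2195]
tool_rot: [35.5, 90.0, 21.5]
ft_force: [-0.4, -0.2, 5.7]
finger_gap: 0.0488
```

```bash
python3 - <<'E'
from h import *
a=snap("side","side20.png");cv2.imwrite("pics/s20.png",cv2.resize(a[180:270,330:410,::-1],None,fx=7,fy=6.5,interpolation=cv2.INTER_CUBIC))
R,p,s=R_now();print(p,s["tool_rot"],s["ft_force"],s["moment"],s["finger_gap"])
E
```

```text
[0.498  0.1548 0.2195] [37.2071 89.972  23.2168] [ 0.3699 -0.7605  6.3103] [ 0.0681 -0.177  -0.0002] 0.049066949606512866
```

View pics/s20.png

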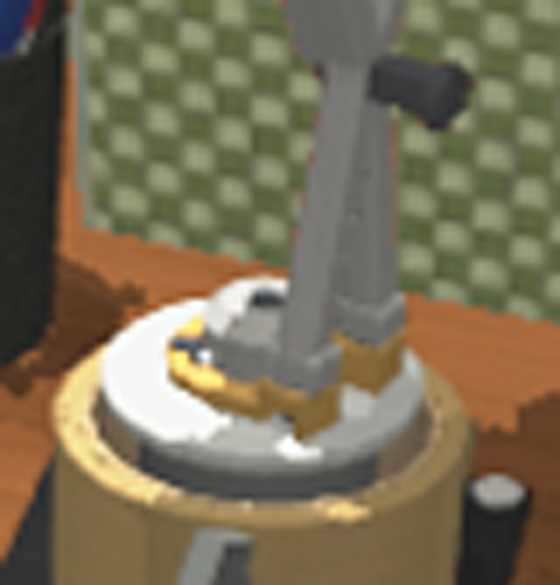

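>>> {"api": "arm_command", "payload": {"targets": [[0.525,0,0,0,0,0,0],[0.53,0,0,0,0,0,0],[0.535,0,0,0,0,0,0],[0.54,0,0,0,0,0,0],[0.545,0,0,0,0,0,0],[0.55,0,0,0,0,0,0],[0.555,0,0,0,0,0,0],[0.56,0,0,0,0,0,0],[0.56,0,0,0,0,0,0],[0.56,0,0,0,0,0,0]]}}

```text
t: 23.05
tool_pos: [0.4978, 0.1547, 0.2192]
tool_rot: [-151.3, 90.0, -165.3]
ft_force: [-0.5, -0.0, 5.3]
finger_gap: 0.0526
```

```bash
python3 - <<'E'
from h import *
a=snap("side","side21.png");cv2.imwrite("pics/s21.png",cv2.resize(a[180:270,330:410,::-1],None,fx=7,fy=6.5,interpolation=cv2.INTER_CUBIC))
R,p,s=R_now();print(p,s["tool_rot"],s["ft_force"],s["moment"],s["finger_gap"])
cv2.imwrite("pics/s21b.png",cv2.resize(a[100:270,320:420,::-1],None,fx=5,fy=3.5,interpolation=cv2.INTER_CUBIC))
E
```

```text
[0.4977 0.1547 0.2191] [-147.6472   89.9773 -161.6292] [-0.7055 -0.6515  5.2041] [-0.0617 -0.184   0.028 ] 0.052400679455184146
```

View pics/s21.png

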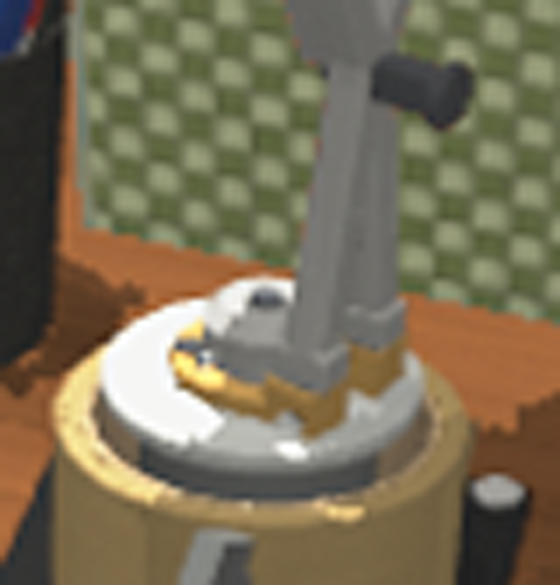

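View pics/s21b.png

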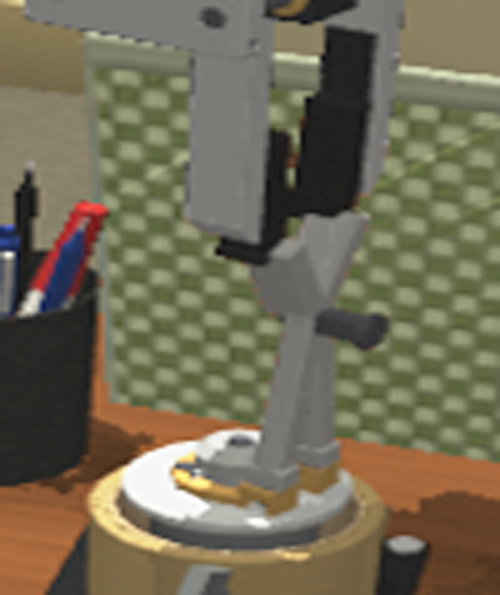

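>>> {"api": "arm_command", "payload": {"targets": [[0.564,0,0,0,0,0,0],[0.568,0,0,0,0,0,0],[0.572,0,0,0,0,0,0],[0.576,0,0,0,0,0,0],[0.58,-0.5,0,0,0,0,0],[0.58,-1,0,0,0,0,0],[0.58,-1,0,0,0,0,0],[0.58,-1,0,0,0,0,0],[0.58,-1,0,0,0,0,0],[0.58,-1,0,0,0,0,0]]}}

```text
t: 23.93
tool_pos: [0.4977, 0.1549, 0.2199]
tool_rot: [156.3, 90.0, 142.3]
ft_force: [-1.3, -0.9, 1.6]
finger_gap: 0.0548
```

```bash
python3 - <<'E'
from h import *
a=snap("side","side22.png");cv2.imwrite("pics/s22.png",cv2.resize(a[180:270,330:410,::-1],None,fx=7,fy=6.5,interpolation=cv2.INTER_CUBIC))
R,p,s=R_now();print(p,s["tool_rot"],s["ft_force"],s["moment"],s["finger_gap"])
cv2.imwrite("pics/s22b.png",cv2.resize(a[100:270,320:420,::-1],None,fx=5,fy=3.5,interpolation=cv2.INTER_CUBIC))
E
```

```text
[0.4977 0.1549 0.2199] [149.4037  89.9649 135.4112] [-0.2415 -0.541   2.9987] [-0.1168 -0.0446 -0.0191] 0.05450666674454018
```

View pics/s22.png

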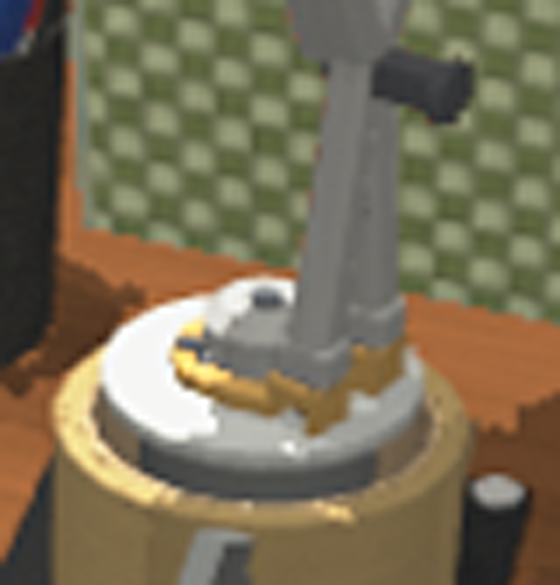

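View pics/s22b.png

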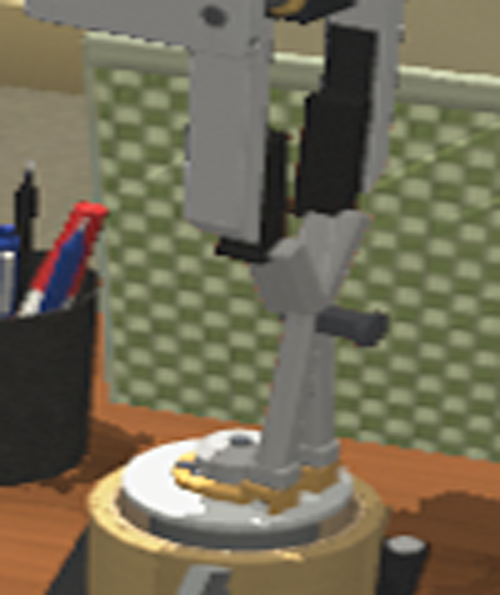

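>>> {"api": "arm_command", "payload": {"targets": [[0.583,-0.3,0,0,0,0,0],[0.586,-0.6,0,0,0,0,0],[0.589,-1,0,0,0,0,0],[0.592,-1.3,0,0,0,0,0],[0.592,-1.6,0,0,0,0,0],[0.592,-2,0,0,0,0,0],[0.592,-2,0,0,0,0,0],[0.592,-2,0,0,0,0,0],[0.592,-2,0,0,0,0,0],[0.592,-2,0,0,0,0,0]]}}

```text
t: 24.82
tool_pos: [0.4978, 0.155, 0.222]
tool_rot: [114.8, 90.0, 100.8]
ft_force: [0.2, -0.2, 2.1]
finger_gap: 0.0559
```

```bash
python3 - <<'E'
from h import *
a=snap("side","side23.png");cv2.imwrite("pics/s23.png",cv2.resize(a[180:270,330:410,::-1],None,fx=7,fy=6.5,interpolation=cv2.INTER_CUBIC))
R,p,s=R_now();print(p,s["tool_rot"],s["ft_force"],s["moment"],s["finger_gap"])
E
```

```text
[0.4978 0.155  0.222 ] [115.9592  89.9619 101.9688] [-0.181  -0.3781  1.7398] [-0.0102 -0.1192 -0.0142] 0.05613482898618693
```

View pics/s23.png

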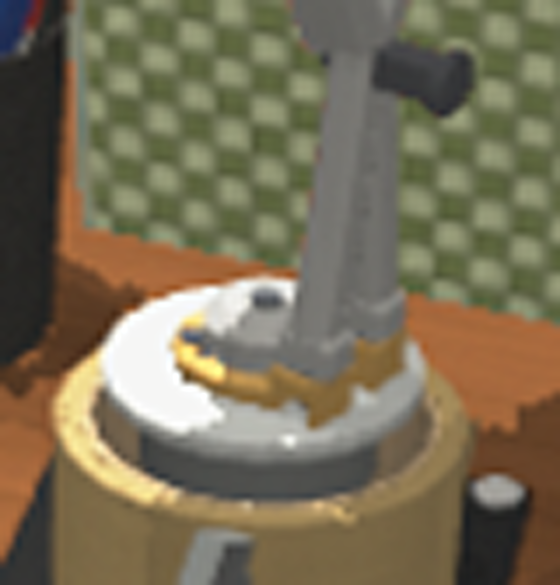

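>>> {"api": "arm_command", "payload": {"targets": [[0.592,-0.5,0,0,0,0,0],[0.592,-1,0,0,0,0,0],[0.592,-1.5,0,0,0,0,0],[0.592,-2,0,0,0,0,0],[0.592,-2.5,0,0,0,0,0],[0.592,-3,0,0,0,0,0],[0.592,-3,0,0,0,0,0],[0.592,-3,0,0,0,0,0],[0.592,-3,0,0,0,0,0],[0.592,-3,0,0,0,0,0]]}}

```text
t: 25.7
tool_pos: [0.4978, 0.1549, 0.2251]
tool_rot: [103.8, 90.0, 89.8]
ft_force: [0.1, -0.1, -1.6]
finger_gap: 0.0558
```

```bash
python3 - <<'E'
from h import *
a=snap("side","side24.png");cv2.imwrite("pics/s24.png",cv2.resize(a[180:270,330:410,::-1],None,fx=7,fy=6.5,interpolation=cv2.INTER_CUBIC))
R,p,s=R_now();print(p,s["tool_rot"],s["ft_force"],s["moment"],s["finger_gap"])
E
```

```text
[0.4978 0.1549 0.2251] [101.7992  89.9644  87.8049] [ 0.4706 -0.0421 -1.5928] [ 0.0546 -0.0531  0.0077] 0.05570380701580014
```

View pics/s24.png

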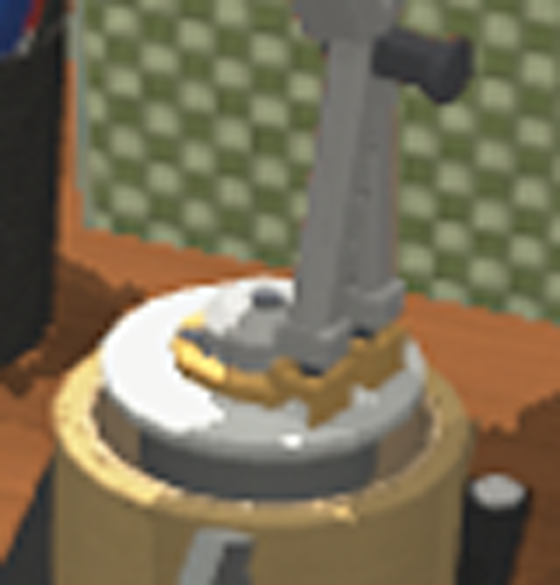

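>>> {"api": "arm_command", "payload": {"targets": [[0.592,-0.8,0,0,0,0,0],[0.592,-1.6,0,0,0,0,0],[0.592,-2.4,0,0,0,0,0],[0.592,-3.2,0,0,0,0,0],[0.592,-4,0,0,0,0,0],[0.592,-5,0,0,0,0,0],[0.592,-6,0,0,0,0,0],[0.592,-7,0,0,0,0,0],[0.592,-8,0,0,0,0,0],[0.592,-8,0,0,0,0,0]]}}

```text
t: 26.58
tool_pos: [0.498, 0.1549, 0.2335]
tool_rot: [53.8, 89.9, 39.8]
ft_force: [0.1, -0.5, -0.5]
finger_gap: 0.0556
```

```bash
python3 - <<'E'
from h import *
a=snap("side","side25.png");cv2.imwrite("pics/s25.png",cv2.resize(a[180:270,330:410,::-1],None,fx=7,fy=6.5,interpolation=cv2.INTER_CUBIC))
R,p,s=R_now();print(p,s["tool_rot"],s["ft_force"],s["moment"],s["finger_gap"])
E
```

```text
[0.498  0.155  0.2335] [57.9033 89.9464 43.9131] [ 0.206 -0.72  -1.557] [-0.0274 -0.1886  0.034 ] 0.05599126280018479
```

View pics/s25.png

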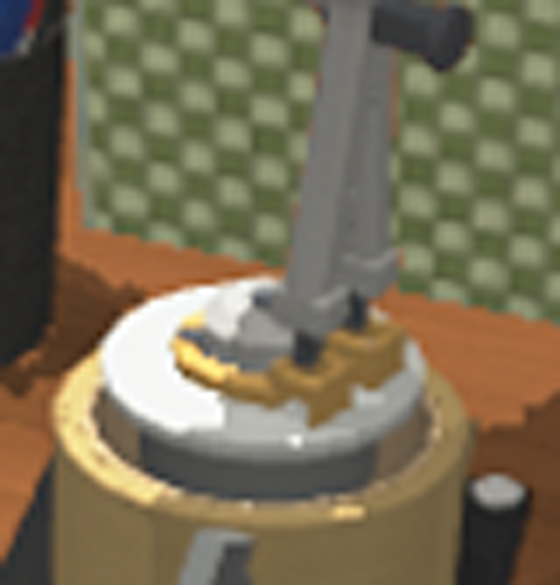

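>>> {"api": "arm_command", "payload": {"targets": [[0.592,-4,0,0,0,0,0],[0.592,-12,0,0,0,0,0],[0.592,-22,0,0,0,0,0],[0.592,-34,0,0,0,0,0],[0.592,-46,0,0,0,0,0],[0.592,-58,0,0,0,0,0],[0.592,-70,0,0,0,0,0],[0.592,-79,0,0,0,0,0],[0.592,-84,0,0,0,0,0],[0.592,-84,0,0,0,0,0]]}}

```text
t: 27.47
tool_pos: [0.4984, 0.1549, 0.3189]
tool_rot: [31.7, 89.8, 17.7]
ft_force: [0.2, 0.7, -1.2]
finger_gap: 0.0557
```

```bash
python3 - <<'E'
from h import *
R,p,s=R_now();print(p,s["tool_rot"],s["ft_force"],s["moment"],s["finger_gap"])
a=snap("side","side26.png");cv2.imwrite("pics/s26.png",cv2.resize(a[40:290,290:450,::-1],None,fx=3.5,fy=2.4,interpolation=cv2.INTER_CUBIC))
a=snap("top","top26.png");cv2.imwrite("pics/t26.png",cv2.resize(a[200:310,230:430,::-1],None,fx=4,fy=4,interpolation=cv2.INTER_CUBIC))
print(*delta([.4802,.3339,.316],Rt(-14,1)))
E
```

```text
[0.4984 0.1549 0.3189] [31.6577 89.842  17.6677] [ 0.2278  0.6667 -1.1639] [ 0.0729 -0.1128  0.0239] 0.055661849625944525
[  0.9448 169.5081 -60.283 ] [ 0.0001 -0.0005 -0.0004]
```

View pics/s26.png

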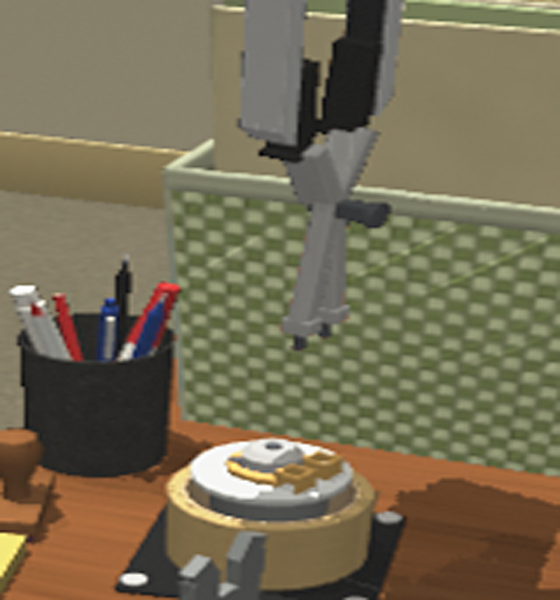

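View pics/t26.png

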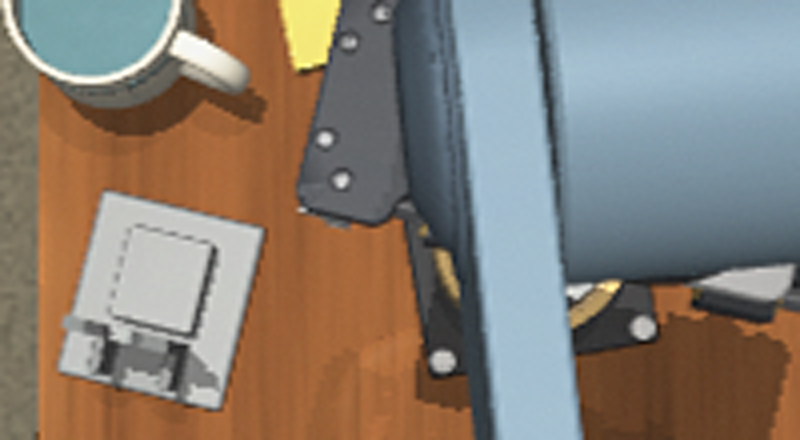

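```bash
python3 - <<'E'
from h import *
for th in["stand_notch","plier_stand","pliers_bolt"]:
  q={}
  for n in("top","side"):
    x=tip_of(th,n);print(th,n,[(np.round(k["position"],1),round(k["p"],2)) for k in x[:1]]); q[n]=x[0]["position"] if x else None
  if q["top"] is not None:
    print(atz("top",q["top"],.115 if "notch" in th else 0))
    if q["side"] is not None: print(tri(q["side"],q["top"]))
R,p,s=R_now();u=np.array([np.cos(np.radians(-14)),np.sin(np.radians(-14)),0])
b=p-.022*u;b[2]-=.068;print("pred bolt",proj("side",b))
print("exp notch",np.array([.4802,.3339,.18])-.022*u)
E
```

```text
stand_notch top [(array([262.2, 284.2]), 0.7)]
stand_notch side [(array([355.3, 285.3]), 0.6)]
[0.4603 0.3352 0.115 ]
(array([0.4598, 0.3352, 0.1134]), np.float64(0.001077431635601238))
plier_stand top [(array([268.2, 270.7]), 0.91)]
plier_stand side [(array([338. , 342.9]), 0.77)]
[0.4905 0.3377 0.    ]
(array([0.4856, 0.3354, 0.0083]), np.float64(0.009275853868385767))
pliers_bolt top []
pliers_bolt side [(array([390.2, 133.3]), 0.8)]
pred bolt [391.8548 132.3065]
exp notch [0.4589 0.3392 0.18  ]
```

>>> {"api": "arm_command", "payload": {"targets": [[0.592,0,8,-3,0,0,0],[0.592,0,26,-9,0,0,0],[0.592,0,50,-18,0,0,0],[0.592,0,76,-27,0,0,0],[0.592,0,102,-36,0,0,0],[0.592,0,128,-45.5,0,0,0],[0.592,0,149,-53,0,0,0],[0.592,0,163,-58,0,0,0],[0.592,0,169,-60.2,0,0,0],[0.592,0,169.3,-60.3,0,0,0]]}}

```text
t: 28.7
tool_pos: [0.4797, 0.335, 0.3169]
tool_rot: [152.2, 90.0, 138.4]
ft_force: [0.2, -0.5, -1.8]
finger_gap: 0.0559
```

>>> {"api": "arm_command", "payload": {"targets": [[0.592,0,0,0,0,0,0],[0.592,3,0,0,0,0,0],[0.592,10,0,0,0,0,0],[0.592,20,0,0,0,0,0],[0.592,32,0,0,0,0,0],[0.592,44,0,0,0,0,0],[0.592,56,0,0,0,0,0],[0.592,66,0,0,0,0,0],[0.592,70,0,0,0,0,0],[0.592,70,0,0,0,0,0]]}}

```text
t: 29.53
tool_pos: [0.4796, 0.3334, 0.2453]
tool_rot: [-153.9, 89.8, -167.9]
ft_force: [0.3, 0.0, -1.8]
finger_gap: 0.0559
```

```bash
python3 - <<'E'
from h import *
R,p,s=R_now();print(p,s["tool_rot"],s["ft_force"],s["moment"],s["finger_gap"])
print(*delta([.4802,.3339,.22],Rt(-14,1)))
a=snap("side","side27.png");cv2.imwrite("pics/s27.png",cv2.resize(a[120:370,280:430,::-1],None,fx=4,fy=2.4,interpolation=cv2.INTER_CUBIC))
x=tip_of("pliers_bolt","side");print(x[:1]);x=tip_of("stand_notch","side");print(x[:1])
E
```

```text
[0.4796 0.3334 0.2453] [-153.8692   89.8415 -167.8642] [ 0.2908  0.0326 -1.761 ] [ 0.0378 -0.1757 -0.0332] 0.05592713078768389
[25.3355  0.6418  0.5768] [ 0.0001 -0.0025  0.0012]
[{'position': [355.9, 242.3], 'p': 0.73}]
[{'position': [350.7, 286.2], 'p': 0.69}]
```

View pics/s27.png

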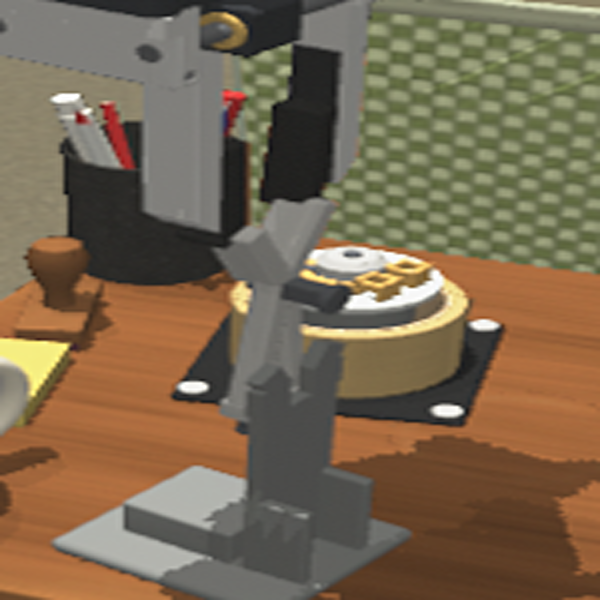

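>>> {"api": "arm_command", "payload": {"targets": [[0.592,2,0.3,0.3,0,0,0],[0.592,6,0.6,0.6,0,0,0],[0.592,12,0.6,0.6,0,0,0],[0.592,18,0.6,0.6,0,0,0],[0.592,24,0.6,0.6,0,0,0],[0.592,30,0.6,0.6,0,0,0],[0.592,36,0.6,0.6,0,0,0],[0.592,42,0.6,0.6,0,0,0],[0.592,45,0.6,0.6,0,0,0],[0.592,45,0.6,0.6,0,0,0]]}}

```text
t: 30.52
tool_pos: [0.4805, 0.334, 0.201]
tool_rot: [-160.4, 89.9, -174.4]
ft_force: [1.0, -0.9, -1.5]
finger_gap: 0.0556
```

```bash
python3 - <<'E'
from h import *
R,p,s=R_now();print(p,s["tool_rot"],s["ft_force"],s["moment"],s["finger_gap"])
print(*delta([.4802,.3339,.2],Rt(-14,1)))
a=snap("side","side28.png");cv2.imwrite("pics/s28.png",cv2.resize(a[150:370,270:430,::-1],None,fx=3.5,fy=2.7,interpolation=cv2.INTER_CUBIC))
E
```

```text
[0.4805 0.334  0.201 ] [-160.3607   89.9011 -174.3533] [ 1.0476 -0.945  -1.5115] [-0.0009 -0.136   0.0188] 0.055593995502316196
[ 1.0308 -0.1526 -0.2443] [ 0.0001 -0.0016  0.0006]
```

View pics/s28.png

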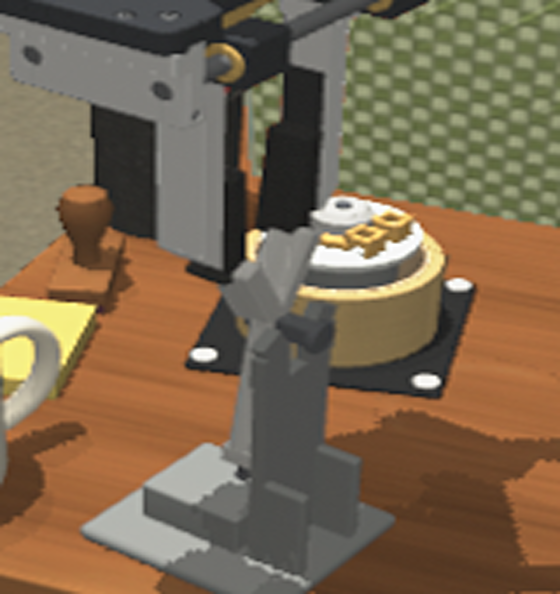

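>>> {"api": "arm_command", "payload": {"targets": [[0.592,2,0,0,0,0,0],[0.592,4,0,0,0,0,0],[0.592,6,0,0,0,0,0],[0.592,8,0,0,0,0,0],[0.592,10,0,0,0,0,0],[0.592,11,0,0,0,0,0],[0.592,12,0,0,0,0,0],[0.592,13,0,0,0,0,0],[0.592,13,0,0,0,0,0],[0.592,13,0,0,0,0,0]]}}

```text
t: 31.4
tool_pos: [0.481, 0.3342, 0.1892]
tool_rot: [104.0, 90.0, 90.0]
ft_force: [0.3, 0.3, -1.1]
finger_gap: 0.0557
```

```bash
python3 - <<'E'
from h import *
R,p,s=R_now();print(p,s["tool_rot"],s["ft_force"],s["moment"],s["finger_gap"])
a=snap("side","side29.png");cv2.imwrite("pics/s29.png",cv2.resize(a[150:370,270:430,::-1],None,fx=3.5,fy=2.7,interpolation=cv2.INTER_CUBIC))
E
```

```text
[0.481  0.3342 0.1892] [103.9763  89.9668  89.9861] [ 0.2824  0.3261 -1.117 ] [ 0.0916 -0.135   0.0414] 0.055746063095816124
```

View pics/s29.png

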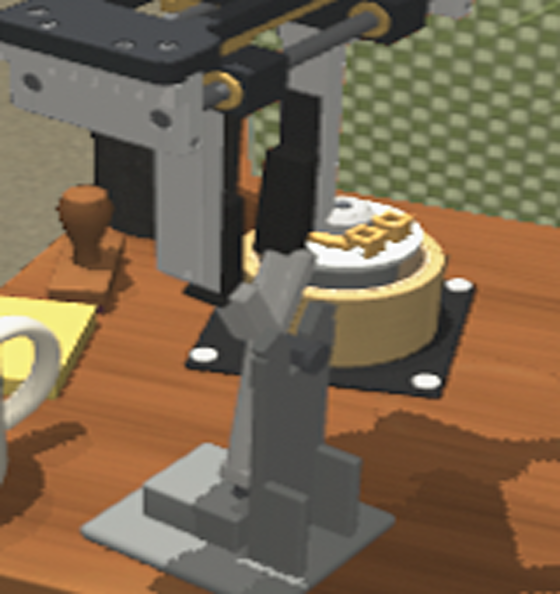

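>>> {"api": "arm_command", "payload": {"targets": [[0.592,0.8,0,0,0,0,0],[0.592,1.6,0,0,0,0,0],[0.592,2.4,0,0,0,0,0],[0.592,3.2,0,0,0,0,0],[0.592,4,0,0,0,0,0],[0.592,5,0,0,0,0,0],[0.592,5,0,0,0,0,0],[0.592,5,0,0,0,0,0],[0.592,5,0,0,0,0,0],[0.592,5,0,0,0,0,0]]}}

```text
t: 32.28
tool_pos: [0.481, 0.3343, 0.1843]
tool_rot: [89.5, 90.0, 75.5]
ft_force: [-1.0, 0.4, -1.6]
finger_gap: 0.056
```

```bash
python3 - <<'E'
from h import *
R,p,s=R_now();print(p,s["tool_rot"],s["ft_force"],s["moment"],s["finger_gap"])
a=snap("side","side30.png");cv2.imwrite("pics/s30.png",cv2.resize(a[150:370,270:430,::-1],None,fx=3.5,fy=2.7,interpolation=cv2.INTER_CUBIC))
E
```

```text
[0.481  0.3343 0.1843] [89.4963 89.9623 75.5076] [-0.9623  0.358  -1.568 ] [ 0.0436 -0.0985 -0.0131] 0.05598399413598156
```

View pics/s30.png

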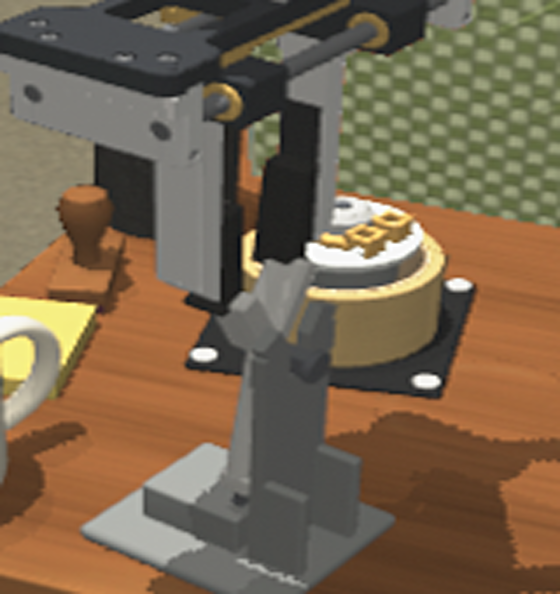

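>>> {"api": "arm_command", "payload": {"targets": [[0.592,0.4,0,0,0,0,0],[0.592,0.8,0,0,0,0,0],[0.592,1.2,0,0,0,0,0],[0.592,1.6,0,0,0,0,0],[0.592,2,0,0,0,0,0],[0.592,2.5,0,0,0,0,0],[0.592,2.5,0,0,0,0,0],[0.592,2.5,0,0,0,0,0],[0.592,2.5,0,0,0,0,0],[0.592,2.5,0,0,0,0,0]]}}

```text
t: 33.17
tool_pos: [0.4819, 0.3343, 0.183]
tool_rot: [33.8, 89.9, 19.8]
ft_force: [0.2, -2.0, 5.2]
finger_gap: 0.0561
```

```bash
python3 - <<'E'
from h import *
R,p,s=R_now();print(p,s["tool_rot"],s["ft_force"],s["moment"],s["finger_gap"])
E
```

```text
[0.4819 0.3343 0.183 ] [33.7743 89.861  19.7846] [ 0.1719 -2.0054  5.1579] [-0.3932 -0.2117  0.0513] 0.056061354584185444
```

>>> {"api": "arm_command", "payload": {"targets": [[0.592,-0.8,0,0,0,0,0],[0.592,-1.5,0,0,0,0,0],[0.6,-1.7,0,0,0,0,0],[0.61,-1.7,0,0,0,0,0],[0.62,-1.7,0,0,0,0,0],[0.64,-1.7,0,0,0,0,0],[0.66,-1.7,0,0,0,0,0],[0.7,-1.7,0,0,0,0,0],[0.8,-1.7,0,0,0,0,0],[0.9,-1.7,0,0,0,0,0]]}}

```text
t: 34.0
tool_pos: [0.481, 0.3343, 0.1834]
tool_rot: [104.0, 90.0, 90.0]
ft_force: [0.4, 0.4, -0.7]
finger_gap: 0.0757
```

```bash
python3 - <<'E'
from h import *
R,p,s=R_now();print(p,s["tool_rot"],s["ft_force"],s["moment"],s["finger_gap"])
a=snap("side","side32.png");cv2.imwrite("pics/s32.png",cv2.resize(a[150:370,270:430,::-1],None,fx=3.5,fy=2.7,interpolation=cv2.INTER_CUBIC))
E
```

```text
[0.481  0.3343 0.1834] [104.0082  89.962   90.0146] [ 0.4011  0.3527 -0.7315] [ 0.0195 -0.1741  0.0547] 0.07574097935761091
```

View pics/s32.png

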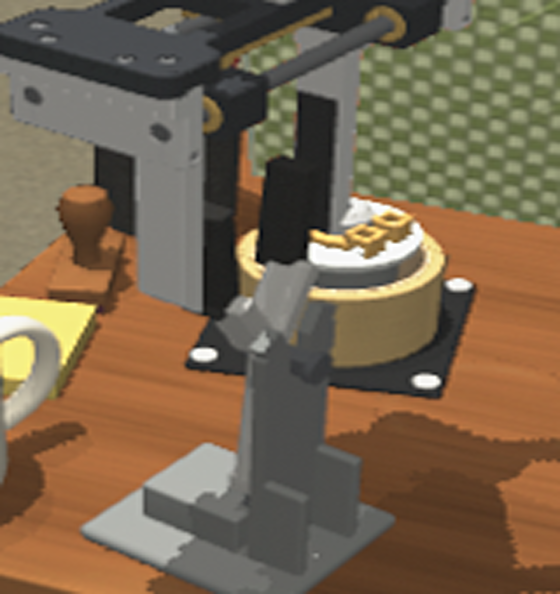

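Released and hanging upright. Opening fully, then rising straight up.

>>> {"api": "arm_command", "payload": {"targets": [[1,0,0,0,0,0,0],[1,0,0,0,0,0,0],[1,-3,0,0,0,0,0],[1,-10,0,0,0,0,0],[1,-22,0,0,0,0,0],[1,-38,0,0,0,0,0],[1,-56,0,0,0,0,0],[1,-76,0,0,0,0,0],[1,-96,0,0,0,0,0],[1,-116,0,0,0,0,0]]}}

```text
t: 34.88
tool_pos: [0.4811, 0.3342, 0.302]
tool_rot: [52.6, 89.9, 38.6]
ft_force: [0.4, -0.1, 0.6]
finger_gap: 0.0943
```

>>> {"api": "arm_command", "payload": {"targets": [[1,-20,-5,-15,0,0,0],[1,-40,-15,-40,0,0,0],[1,-60,-25,-70,0,0,0],[1,-75,-35,-100,0,0,0],[1,-85,-45,-125,0,0,0],[1,-90,-50,-140,0,0,0],[1,-90,-50,-145,0,0,0],[1,-90,-50,-145,0,0,0],[1,-90,-50,-145,0,0,0],[1,-90,-50,-145,0,0,0]]}}

```text
t: 35.72
tool_pos: [0.3288, 0.3206, 0.3888]
tool_rot: [-156.5, 89.9, -170.5]
ft_force: [-0.3, 0.3, -0.2]
finger_gap: 0.0943
```

```bash
python3 - <<'E'
from h import *
R,p,s=R_now();print(p,s["qvel"],s["ft_force"],s["finger_gap"])
a=snap("side","side33.png");cv2.imwrite("pics/s33.png",cv2.resize(a[200:385,280:420,::-1],None,fx=4,fy=3.2,interpolation=cv2.INTER_CUBIC))
a=snap("top","top33.png");cv2.imwrite("pics/t33.png",cv2.resize(a[200:310,230:430,::-1],None,fx=4,fy=4,interpolation=cv2.INTER_CUBIC))
for th in["stand_notch","pliers_bolt","pliers_grip","clip","mug"]:
  for n in("side","top"):
    x=tip_of(th,n);print(th,n,[(np.round(k["position"],1),round(k["p"],2)) for k in x[:1]])
E
```

```text
[0.3288 0.3206 0.3888] [-0.1747  0.4354  0.0145  0.1329  0.0454  0.0507] [-0.3232  0.2906 -0.2161] 0.09428719160938082
stand_notch side [(array([353.4, 282.6]), 0.91)]
stand_notch top [(array([258.1, 283.9]), 0.8)]
pliers_bolt side [(array([355.2, 288.1]), 0.85)]
pliers_bolt top [(array([261.5, 283.1]), 0.9)]
pliers_grip side [(array([340.1, 237. ]), 0.55)]
pliers_grip top [(array([255.1, 264.5]), 0.64)]
clip side [(array([366.7, 271.2]), 0.7)]
clip top [(array([270.4, 270.4]), 0.53)]
mug side [(array([253.6, 328.2]), 0.84)]
mug top [(array([269.4, 212.4]), 0.58)]
```

View pics/s33.png

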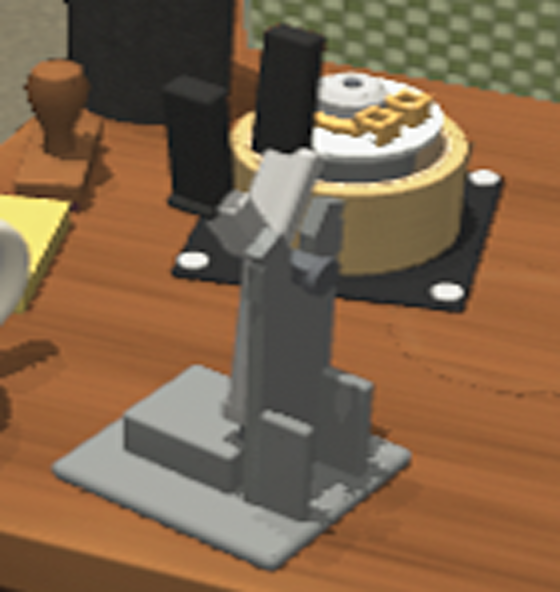

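View pics/t33.png

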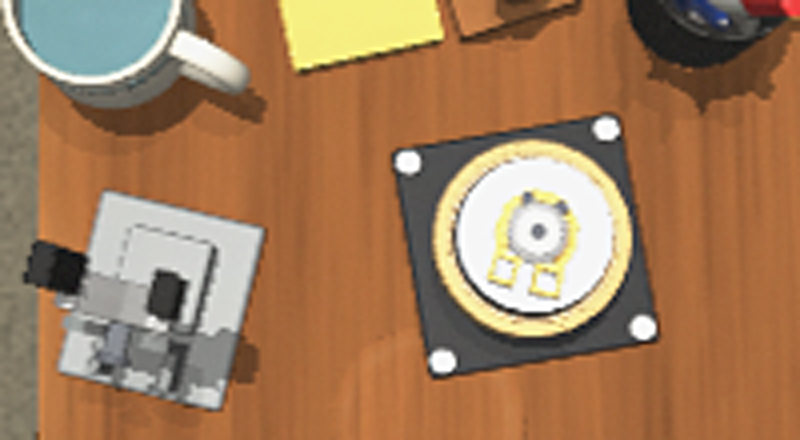

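```bash
python3 -c "
from plant import *
print(finish_job())"
```

```text
the job is handed in; nothing more can be done
None
```

The clip is fitted in the groove under the spindle head, the pliers hang back in the stand, and I handed the job in. The last measurement was at about 36 s of the 61 s limit. No verdict is reported, so success rests on my own checks.

**What I did**
- I squeezed the pliers to their stop (36 mm over the grips) and lifted the spread clip straight off the stand.
- I lowered it over the spindle head and pressed the plate down with about 7–8 N net, roughly 5 mm. The highest net force I read there was about 8 N, against the 20 N limit.
- I eased the grips apart so the clip closed, then drew the pins out upwards with no drag on the clip.
- I lowered the bolt into the slot until I felt the stand, released the pliers, and moved the arm clear.

**Last checks**
- **Clip:** the pictures show it closed, level and concentric round the spindle under the head.
- **Plate:** I have no direct measurement of how far down it is held. It came partway back up when I released the clip, as expected for a clip in the groove.
- **Pliers:** the bolt sits where it was at the start. They lean slightly towards the clip seat, by my estimate about 0.03 rad against the 0.25 rad allowed.
- **Mug and robot:** the mug looks unmoved, and the robot touches nothing.

**Disagreements**
- The network reported the clip in the last top picture at the empty stand seat. The picture itself shows the seat empty and the clip on the spindle.
- The network's readings of the stand slot from the two cameras also varied by about 4 mm. I therefore used the position where the pliers were lifted off, and the bolt went in there without resistance.

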